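# Rack the heater plates and lock the retaining bar

## Robot

A 7-joint arm with a two-finger parallel gripper is mounted at the origin on the work surface. World frame = base frame: x ahead of the robot, y to its left, z up, the work surface at z = 0. Lengths are in mm, angles in degrees, forces in N, time in s.
With the tool pointing down it reaches from about 425 to 825 mm from the base axis. Payload 3.6 kg.
Tool frame: the origin (TCP) lies midway between the tips of the shut fingers; the grasp point (between the pads) lies 19 mm behind it (grip_depth is the distance from the TCP to the grasp point, in mm); y points along the fingers, x is the direction in which the jaws open and shut, and the axes are right-handed (so a half turn about y gives the same grasp; the last joint's range is limited). The gripper opens to 85 mm and grips with 20 to 120 N. Pads are 22 mm wide; open, the fingers measure 114 mm over their backs; the gripper's body (76 mm by 85 mm) begins 54 mm behind the grasp point. The pads swing forward as they close: fully open they stand 13 mm farther back than shut.
Start: joints at [-78.409, 35.231, -0.722, 81.555, 0.464, 63.22, -2.315], TCP at [147.394, 633.038, 231.297] pointing down, gripper open.
Joint ranges: [-178.69, 178.69], [-17.37, 117.87], [-77.05, 75.6], [15.02, 138.74], [-78.02, 258.01], [0.78, 113.62], [-162.83, 162.83]. Speed limits (degrees/s): [159.86, 159.86, 180, 180, 180, 180, 180].

## Interface

Orientations are given as [roll, pitch, yaw] about the fixed x, y, z axes, in that order (R = Rz(yaw) Ry(pitch) Rx(roll)).
In Python, from workcell import * gives the robot as it stands.
- The arm moves only by the tool carry_out, never from a script. Its argument "steps" is a list of rows, each an object with "linear": the shift along the tool's x, y, z in cm, a list of three; "rot": the turn, a rotation vector about the tool's x, y, z in degrees, a list of three; "fingers": the opening in per cent of the stroke, from 0 (shut) to 100 (fully open). A call has 1 to 12 rows; each row shifts and turns the pose as measured when the row begins, along the tool's axes as they then stand; what a row does not reach is not made up. A row lasts 1/8 s, in which the tool goes at most 62.5 mm and 10.7 degrees, less where a joint would pass 70% of its speed; a pose out of reach is approached as far as the arm can. A call with a gripper value outside its range is refused whole. The fingers move at their own pace and stop on an object; the grip force is fixed at half the most. Time passes only in rows, so rows that do not move let the fingers close. It gives the time, the measured TCP pose, the force and the opening at its end, in the units of the state.
- get_state(): the state, without advancing time (a new reading comes with each control period).
- capture(name): name is "scene" or "top" or "wrist"; returns the picture (400x640x3 uint8, blue, green, red); there is no depth.
- calibration(name): a dict with "mtx" (3x3 intrinsics, pixels), "world_from_camera" (4x4, takes a point from camera to world coordinates). Camera axes: x right, y down, z forward; pixel columns grow to the right and rows downward; lengths in mm; the calibration is good to about 2 mm. The wrist camera is an equidistant fisheye: a pixel r from the principal point sees the ray r / f radians off the axis. A picture is of the moment at which its call begins: read the wrist's pose just before it. calibration takes no time and is no camera call; for the wrist camera it gives the pose at the moment of the call.
- hand_in(): hands the job in, once; it reports no verdict.
Trained networks look in the newest picture that a camera, given by its name, has taken for a name from the list of things; names that differ only in an ending like _2 or _b are one class to them, and where a whole thing is asked for, a point or a joint stands for the part that bears it (a point fixed in the world has none). Each returns a list of dicts, best first, with "confidence" (0 to 1); they miss things now and then, are a little off and sometimes report something else, mostly with a low value. They report only what shows in the picture. A call takes as long as a camera call. They do not tell look-alikes from the thing itself.
- look_for(thing, camera): "box" ([centre column, centre row, width, height] in pixels, round what is visible of it).
The state is a dict: "clock": time; "joints": joint angles; "joint_velocities": joint speeds; "joint_torque": joint torques, N m; "tool_pos": TCP position; "eef_rot": TCP orientation; "force": force on the tool from outside, world axes, zero at the start; "moment": the same for the moment, N m; "finger_gap": finger opening in mm.
Only numpy, scipy, OpenCV 4.12 (cv2) and the standard library are available. Lean on these libraries where they do the work, as an engineer would, in place of code of your own. Each camera call takes 0.05 s, during which the arm holds its last target.

## Task

Put the stripped hob's heater plates away: stand every round plate upright in its own gap between the wire hoops of the rack, resting on the rack's rails. Then, with all the plates in, hook the yellow retaining bar's two tabs into the slots of the blue posts and push it down until it is fully seated and both red latches spring back out over the tabs; leave the red tin, screwdriver and dish where they are.

Things in the scene. Friction and masses are not known exactly. Their poses are not given: they have to be found in the camera images.
- rack: Fixed rack, grey base 125 x 280 x 5 mm. Origin: its middle, at bench height; z up, x away from the robot (within 0.2 rad), y along the row of gaps. Wire hoops 62 mm high in two rows (x = -22, +22 mm) leave four gaps, each 18 mm clear, at y = -75, -25, 25, 75 mm. Blue slotted posts 40 mm wide, 95 mm high at y = -115, +115 mm; their 4 mm face plates' front (robot side) is at x = -60 mm.
- gap_first (a point): Where the centre of a plate standing in the first gap lies: rack x = 0, y = -75 mm, 48 mm above the bench (the other gaps: 50, 100 and 150 mm further along y). Axes as the rack. A standing plate lies in the rack's x-z plane, its edge on two round rails that run along y at x = -25 and +25 mm.
- slot_left (a point): Middle of the bottom edge of the upright slot in the post at rack y = +115 mm, on the face plate's front, 45 mm above the bench. Slot 18 mm wide, 27 mm high; open behind for 40 mm but for the sprung latch. Axes as the rack.
- slot_right (a point): The same for the post at rack y = -115 mm.
- latch_left (a joint): Red spring latch in the left slot, covering 10 to 26 mm above the slot's bottom edge; value in m: 0 = out, flush with the post's front. A hook entering the slot pushes it back about 12 mm (22 at most; 1.5 to 3 N); once the hook has gone down below it, it springs back to 0 over the hook and locks it.
- latch_right (a joint): The same for the right slot.
- bar_grip (a point): Centre point to grip in the black grip plate on the middle of the yellow bar, 56 mm above the bar's underside. Grip plate: 10 mm thick (bar x), 40 mm wide (bar y), 31 to 78 mm above the underside; pinch its 10 mm from above. Axes: z up, y along the bar, x the way the hooks point (at the start towards the rack, within 0.4 rad of its x).
- bar_foot (a point): Middle of the bar's underside, on the web's back face, from which the hooks stand out in +x; axes as bar_grip. Yellow steel angle 250 mm long, 0.3 kg: web 32 mm high, 5 mm thick; foot flange 31 mm deep towards -x, on which it stands by itself. Fully seated in the posts this point lies at rack x about -61 mm, y 0, 23 mm above the bench (it hangs with 3 mm of play, so it may lean up to 0.15 rad).
- bar_hook_left (a point): Lower end of the hook at bar y = +115 mm (the other: y = -115), 10 mm ahead of bar_foot in x and 12 mm above the underside. Hook: 10 mm wide; neck 22 to 30 mm above the underside, 7 mm out; then the downturned lip at x = 7 to 13 mm. It enters the slot with the bar's underside 33 to 42 mm above the bench; push in until the web nearly meets the post (1.5 mm), then down 14 mm.
- plate0_center (a point): Centre of a round grey heater plate, 80 mm across, 10 mm thick, 0.18 kg, flat with its lug up at the start; may be absent. z: the plate's normal, on the lug's side; x: from the centre towards the lug. White lug 14 mm wide (y), 10 thick, 42 long springs from the rim at (35, 0, 3) mm at 45 degrees, along (1, 0, 1), and ends near (65, 0, 33) mm.
- plate0_lug (a point): Grip point in that plate's lug, 30 mm along it, at (56.2, 0, 24.2) mm from the plate's centre; same axes. Pinch its 14 mm width (along y): then the tool can lean about that axis.
- plate1_center (a point): Centre of a round grey heater plate, 80 mm across, 10 mm thick, 0.18 kg, flat with its lug up at the start; may be absent. z: the plate's normal, on the lug's side; x: from the centre towards the lug. White lug 14 mm wide (y), 10 thick, 42 long springs from the rim at (35, 0, 3) mm at 45 degrees, along (1, 0, 1), and ends near (65, 0, 33) mm.
- plate1_lug (a point): Grip point in that plate's lug, 30 mm along it, at (56.2, 0, 24.2) mm from the plate's centre; same axes. Pinch its 14 mm width (along y): then the tool can lean about that axis.
- plate2_center (a point): Centre of a round grey heater plate, 80 mm across, 10 mm thick, 0.18 kg, flat with its lug up at the start; may be absent. z: the plate's normal, on the lug's side; x: from the centre towards the lug. White lug 14 mm wide (y), 10 thick, 42 long springs from the rim at (35, 0, 3) mm at 45 degrees, along (1, 0, 1), and ends near (65, 0, 33) mm.
- plate2_lug (a point): Grip point in that plate's lug, 30 mm along it, at (56.2, 0, 24.2) mm from the plate's centre; same axes. Pinch its 14 mm width (along y): then the tool can lean about that axis.
- plate3_center (a point): Centre of a round grey heater plate, 80 mm across, 10 mm thick, 0.18 kg, flat with its lug up at the start; may be absent. z: the plate's normal, on the lug's side; x: from the centre towards the lug. White lug 14 mm wide (y), 10 thick, 42 long springs from the rim at (35, 0, 3) mm at 45 degrees, along (1, 0, 1), and ends near (65, 0, 33) mm.
- plate3_lug (a point): Grip point in that plate's lug, 30 mm along it, at (56.2, 0, 24.2) mm from the plate's centre; same axes. Pinch its 14 mm width (along y): then the tool can lean about that axis.
- can: Bystander: red tin 60 mm across, 80 mm high, origin at its foot.
- driver: Bystander: red-handled screwdriver lying on the bench, origin under its middle.
- dish: Bystander: small blue dish 80 mm across, 30 mm high, origin at its foot.
Not all that is in view belongs to the job. What is shaped like the part that bears plate2_center but orange or purple is not meant.

How it is judged (in metres and radians):
On the way, in this order (a step that is already met when the one before it is completed fails the run):
1. every plate present stands upright in a gap of the rack, resting on the rails (x of plate0_center in the frame of rack between -0.012 and 0.012 m and y of plate0_center in the frame of rack between -0.088 and 0.088 m and z of plate0_center in the frame of rack between 0.04 and 0.056 m and angle between the z axis of each of plate0_center, plate1_center, plate2_center, plate3_center and the y axis of rack, either way round below 0.3 rad and x of plate1_center in the frame of rack between -0.012 and 0.012 m and y of plate1_center in the frame of rack between -0.088 and 0.088 m and z of plate1_center in the frame of rack between 0.04 and 0.056 m and x of plate2_center in the frame of rack between -0.012 and 0.012 m and y of plate2_center in the frame of rack between -0.088 and 0.088 m and z of plate2_center in the frame of rack between 0.04 and 0.056 m and x of plate3_center in the frame of rack between -0.012 and 0.012 m and y of plate3_center in the frame of rack between -0.088 and 0.088 m and z of plate3_center in the frame of rack between 0.04 and 0.056 m), for 0.2 s.
2. the bar's tabs are hooked in both slots, the bar is fully down and both latches are out over the tabs (x of bar_foot in the frame of rack between -0.067 and -0.056 m and y of bar_foot in the frame of rack between -0.007 and 0.007 m and z of bar_foot in the frame of rack between 0.018 and 0.0275 m and angle between the z axis of bar_foot and the z axis of rack, either way round below 0.2 rad and value of joint each of latch_left, latch_right below 0.003 m), for 0.2 s.
At the end, for the whole second after the job is handed in: Every plate present stands in a rack gap (0.3 rad of upright, centre within 12 mm of the rack's middle line, 40 to 56 mm up); bar reference point at rack x -67 to -56 mm, y within 7 mm, 18 to 27.5 mm up, upright within 0.2 rad, both latches within 3 mm of out; all at rest (all of step 1 and all of step 2 and linear speed of each of plate0, plate1, plate2, plate3, bar below 0.02 m/s); the robot touches nothing.
It fails at once if the red tin is shifted by more than 40 mm (distance of can from where it was at the start of the episode above 0.04 m).
It fails at once if the screwdriver is shifted by more than 40 mm (distance of driver from where it was at the start of the episode above 0.04 m).
It fails at once if the blue dish is shifted by more than 40 mm (distance of dish from where it was at the start of the episode above 0.04 m).
Of plate0, plate1, plate2, plate3 only 3 to 4 are there at a start; the rules pass over those that are not, and their reading is None.
At some moment in a run one of bar may be knocked a few centimetres aside while the robot is not near it.
It also fails if it takes over 200 s, if anything falls off the work surface, if the arm or the gripper's body presses on something with over 40 N, if the wrist force passes 120 N, or if a joint passes its speed limit or range.

## Working session

There is one attempt and no reset: what is moved stays moved. The work goes in short steps, Python scripts to look and compute and a tool call to move; the robot and the scene stay as the last step left them, time stands still between calls to the robot, and variables do not carry over. Pictures are saved under pics/ and viewed, and the job is handed in when it is done.

Besides the shell and the picture viewer there is one more tool, called after ">>>" by a JSON object that holds its "api" and its "payload". carry_out: Moves the arm, as the interface text tells. Its arguments: {"type":"object","properties":{"steps":{"type":"array"}},"required":["steps"]}

```bash
ls; mkdir -p pics
python3 - <<'E'
from workcell import *
import cv2,numpy as np
np.set_printoptions(precision=3,suppress=True)
print(get_state())
for n in("scene","top","wrist"):
    im=capture(n); cv2.imwrite(f"pics/{n}0.png",im)
    c=calibration(n); print(n,np.array(c["mtx"]),np.array(c["world_from_camera"]))
E
```

```text
pics
{'clock': 0.0, 'joints': array([-78.41 ,  35.29 ,  -0.724,  81.643,   0.464,  63.22 ,  -2.315]), 'joint_velocities': array([-0.01 ,  0.049,  0.016,  0.009,  0.017, -0.026, -0.012]), 'joint_torque': array([ -0.   , -46.922,   0.259, -17.104,   0.01 ,   0.01 ,  -0.   ]), 'tool_pos': array([147.217, 632.303, 230.119]), 'eef_rot': array([-90.001,   0.15 ,  76.897]), 'force': array([-1.023,  0.388, -0.001]), 'moment': array([-0.018, -0.004,  0.049]), 'finger_gap': 85.22035935705773}
scene [[397.169   0.    324.273]
 [  0.    397.169 200.512]
 [  0.      0.      1.   ]] [[  -0.778    0.468   -0.42  1010.864]
 [   0.629    0.59    -0.506  567.482]
 [   0.011   -0.657   -0.753  871.385]
 [   0.       0.       0.       1.   ]]
top [[362.207   0.    315.611]
 [  0.    362.207 199.485]
 [  0.      0.      1.   ]] [[   0.003   -0.993    0.122  436.75 ]
 [  -1.      -0.002    0.003   46.581]
 [  -0.003   -0.122   -0.993 1190.831]
 [   0.       0.       0.       1.   ]]
wrist [[309.707   0.    320.137]
 [  0.    309.707 195.414]
 [  0.      0.      1.   ]] [[  0.228   0.938   0.261  80.944]
 [  0.974  -0.219  -0.063 648.037]
 [ -0.002   0.269  -0.963 372.701]
 [  0.      0.      0.      1.   ]]
```

View pics/scene0.png

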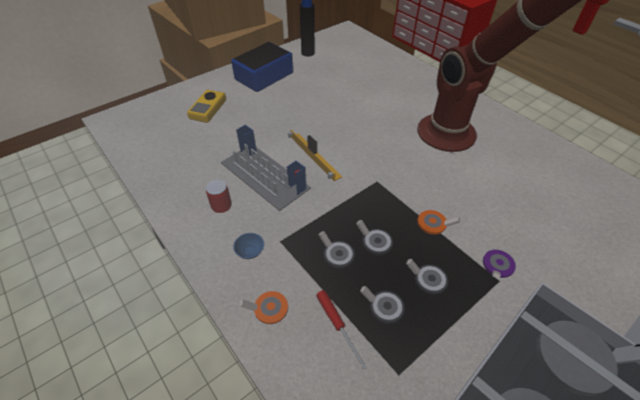

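View pics/top0.png

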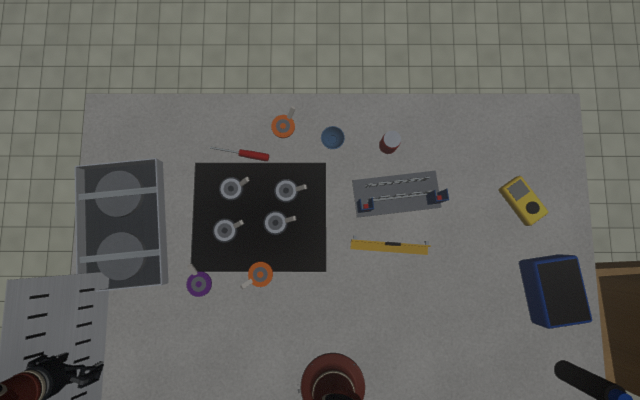

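View pics/wrist0.png

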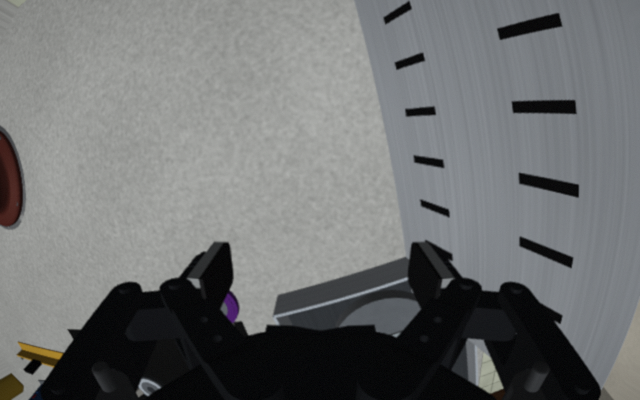

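```bash
cat > h.py <<'E'
from workcell import *
import cv2,numpy as np
from scipy.spatial.transform import Rotation as Ro
np.set_printoptions(precision=2,suppress=True)
def cal(n):
    c=calibration(n); return np.array(c["mtx"]),np.array(c["world_from_camera"])
def ray(n,uv,c=None):
    K,T=c if c is not None else cal(n)
    a=np.array([(uv[0]-K[0,2])/K[0,0],(uv[1]-K[1,2])/K[1,1]])
    if n.startswith("wrist"):
        r=np.hypot(*a); d=np.array([*(a/max(r,1e-9)*np.sin(r)),np.cos(r)])
    else: d=np.array([*a,1.])
    d=T[:3,:3]@d; return T[:3,3],d/np.linalg.norm(d)
def onz(n,uv,z,c=None):
    o,d=ray(n,uv,c); return o+d*(z-o[2])/d[2]
def proj(n,P,c=None):
    K,T=c if c is not None else cal(n)
    p=T[:3,:3].T@(np.asarray(P,float)-T[:3,3])
    if n.startswith("wrist"):
        r=np.hypot(p[0],p[1]); th=np.arctan2(r,p[2]); q=p[:2]/max(r,1e-9)*th
    else: q=p[:2]/p[2]
    return np.array([K[0,0]*q[0]+K[0,2],K[1,1]*q[1]+K[1,2]])
def tri(obs): # list of (o,d)
    A=np.zeros((3,3));b=np.zeros(3)
    for o,d in obs:
        M=np.eye(3)-np.outer(d,d);A+=M;b+=M@o
    x=np.linalg.solve(A,b)
    return x,[np.linalg.norm((np.eye(3)-np.outer(d,d))@(x-o)) for o,d in obs]
def st():
    s=get_state(); R=Ro.from_euler('xyz',s["eef_rot"],degrees=True).as_matrix()
    return s,np.array(s["tool_pos"]),R
def to(target_p,target_R=None):
    """shift in tool frame cm and rotvec deg to reach target TCP pose"""
    s,p,R=st()
    print("lin cm",R.T@(np.asarray(target_p)-p)/10, "rot", np.degrees(Ro.from_matrix(R.T@target_R).as_rotvec()) if target_R is not None else None)
def crop(im,u,v,w,h,k,name):
    c=im[max(0,int(v-h/2)):int(v+h/2),max(0,int(u-w/2)):int(u+w/2)]
    cv2.imwrite(name,cv2.resize(c,None,fx=k,fy=k,interpolation=cv2.INTER_CUBIC))
E
python3 - <<'E'
from h import *
for cam in("top","scene"):
    im=capture(cam); c=cal(cam)
    for t in("plate0_center","plate0_lug","rack","slot_left","bar_grip","bar_hook_left","can","driver","dish"):
        for r in look_for(t,cam)[:8]:
            if r["confidence"]>.3: print(cam,t,round(r["confidence"],2),np.round(r["box"]),onz(cam,r["box"][:2],0,c)[:2])
    if cam=="top":
        crop(im,300,190,220,130,3.6,"pics/topc.png"); crop(im,400,200,120,110,5,"pics/topr.png")
    else: crop(im,310,220,300,220,2.6,"pics/sc.png")
E
```

```text
top plate0_center 0.91 [226. 228.  30.  25.] [488.61 342.59]
top plate0_lug 0.76 [231. 229.  29.  26.] [484.06 328.32]
top plate0_lug 0.57 [399. 194.  94.  45.] [ 602.52 -227.25]
top rack 0.84 [399. 195.  99.  46.] [ 599.17 -225.17]
top slot_left 0.81 [401. 196.  95.  46.] [ 596.51 -233.39]
top bar_grip 0.77 [392. 246.  79.  18.] [ 431.71 -199.42]
top bar_grip 0.49 [282. 225.  29.  24.] [498.89 158.83]
top bar_hook_left 0.76 [391. 247.  84.  20.] [ 427.5  -196.39]
top can 0.95 [389. 143.  21.  19.] [ 774.85 -195.58]
top can 0.74 [391. 247.  84.  19.] [ 428.14 -197.06]
top driver 0.71 [252. 155.  32.   9.] [732.22 265.35]
top dish 0.82 [333. 138.  20.  23.] [793.97  -8.36]
scene plate0_center 0.62 [430. 278.  41.  33.] [481.03 345.87]
scene plate0_lug 0.96 [427. 277.  40.  34.] [484.05 338.01]
scene rack 0.77 [265. 168.  90.  89.] [ 585.78 -239.58]
scene slot_left 0.88 [268. 171.  87.  84.] [ 587.06 -221.34]
scene bar_grip 0.95 [317. 155.  53.  49.] [ 421.  -183.6]
scene bar_grip 0.52 [384. 304.  42.  33.] [620.32 325.25]
scene bar_hook_left 0.6 [314. 155.  52.  49.] [ 427.18 -190.91]
scene can 0.84 [219. 196.  29.  34.] [ 755.55 -222.64]
scene driver 0.96 [339. 329.  44.  76.] [743.09 304.35]
scene driver 0.67 [375. 238.  37.  31.] [500.79 170.83]
scene dish 0.59 [249. 244.  32.  30.] [776.5  -23.61]
scene dish 0.41 [269. 169.  90.  83.] [ 578.48 -225.84]
```

```bash
ls -la pics
```

```text
total 1916
drwxr-xr-x 2 agent agent   4096 Dec  7 14:29 .
drwxr-xr-x 3 agent agent   4096 Dec  7 14:28 ..
-rw-r--r-- 1 agent agent 414289 Dec  7 14:29 sc.png
-rw-r--r-- 1 agent agent 335101 Dec  7 14:27 scene0.png
-rw-r--r-- 1 agent agent 327458 Dec  7 14:27 top0.png
-rw-r--r-- 1 agent agent 317506 Dec  7 14:29 topc.png
-rw-r--r-- 1 agent agent 212369 Dec  7 14:29 topr.png
-rw-r--r-- 1 agent agent 339824 Dec  7 14:27 wrist0.png
```

>>> {"api": "carry_out", "payload": {"steps": [{"linear": [0,0,0],"rot": [0,10,0],"fingers": 50},{"linear": [0,0,0],"rot": [0,10,0],"fingers": 50},{"linear": [0,0,0],"rot": [0,10,0],"fingers": 50},{"linear": [0,0,0],"rot": [0,10,0],"fingers": 50},{"linear": [0,0,0],"rot": [0,10,0],"fingers": 50},{"linear": [0,0,0],"rot": [0,10,0],"fingers": 50}]}}

```text
clock: 1.9
tool_pos: [147.2, 633.0, 231.3]
eef_rot: [-90.0, 0.1, 14.9]
force: [1.4, -0.4, -0.7]
finger_gap: 42.4
```

>>> {"api": "carry_out", "payload": {"steps": [{"linear": [2.4,-0.7,-5.6],"rot": [0,0,0],"fingers": 40},{"linear": [2.4,-0.7,-5.6],"rot": [0,0,0],"fingers": 40},{"linear": [2.4,-0.7,-5.6],"rot": [0,0,0],"fingers": 40},{"linear": [2.4,-0.7,-5.6],"rot": [0,0,0],"fingers": 40},{"linear": [2.4,-0.7,-5.6],"rot": [0,0,0],"fingers": 40},{"linear": [2.4,-0.7,-5.6],"rot": [0,0,0],"fingers": 40},{"linear": [2.4,-0.7,-5.6],"rot": [0,0,0],"fingers": 40},{"linear": [2.4,-0.7,-5.6],"rot": [0,0,0],"fingers": 40},{"linear": [2.4,-0.7,-5.6],"rot": [0,0,0],"fingers": 40},{"linear": [2.4,-0.7,-5.6],"rot": [0,0,0],"fingers": 40}]}}

```text
clock: 3.15
tool_pos: [530.3, 152.6, 301.4]
eef_rot: [-89.6, -0.2, 15.9]
force: [-0.2, 1.2, -0.6]
finger_gap: 34.0
```

Run:
```python
from h import *
s,p,R=st(); print(p,s["eef_rot"],s["joints"],s["finger_gap"],s["force"])
im=capture("wrist"); cv2.imwrite("pics/w1.png",im)
K,T=cal("wrist"); print(T); np.savez("w1.npz",K=K,T=T)
```

```text
[530.3  152.56 301.37] [-89.59  -0.25  15.88] [-33.08  23.71  22.48  92.58 -10.2   65.45   7.79] 33.972778699468144 [-0.21  1.17 -0.6 ]
[[  0.97   0.24   0.08 516.99]
 [  0.26  -0.93  -0.26 206.71]
 [  0.01   0.27  -0.96 444.81]
 [  0.     0.     0.     1.  ]]
```

View pics/w1.png

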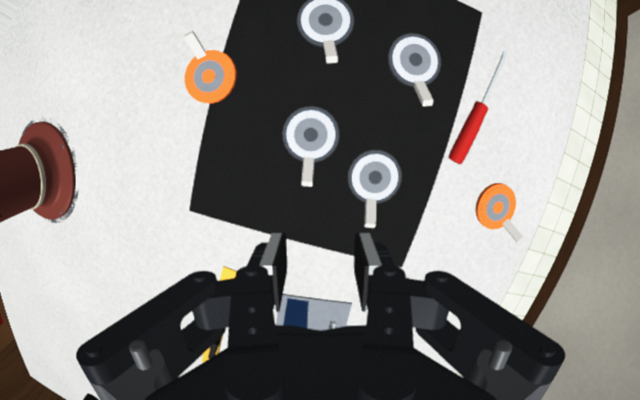

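View pics/topr.png

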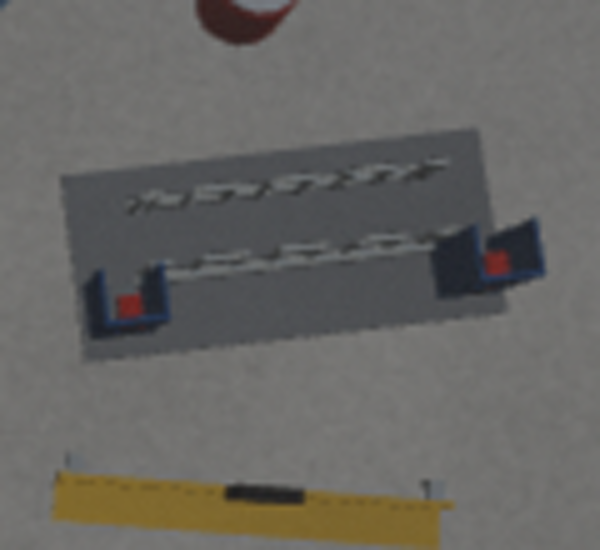

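```bash
cat >> h.py <<'E'
def rectify(n,im,c,x0,x1,y0,y1,h,s=2.):
    # out image: row 0 = x1 (up = +x), col 0 = y1 (left=+y); s px/mm
    W=int((y1-y0)*s);H=int((x1-x0)*s)
    jj,ii=np.meshgrid(np.arange(W),np.arange(H))
    X=x1-ii/s;Y=y1-jj/s
    K,T=c
    P=np.stack([X,Y,np.full_like(X,h)],-1)-T[:3,3]
    p=P@T[:3,:3]
    if n.startswith("wrist"):
        r=np.hypot(p[...,0],p[...,1]);th=np.arctan2(r,p[...,2]);q=p[...,:2]/np.maximum(r,1e-9)[...,None]*th[...,None]
    else: q=p[...,:2]/p[...,2:]
    u=(K[0,0]*q[...,0]+K[0,2]).astype(np.float32);v=(K[1,1]*q[...,1]+K[1,2]).astype(np.float32)
    return cv2.remap(im,u,v,cv2.INTER_CUBIC)
E
python3 - <<'E'
from h import *
z=np.load("w1.npz");c=(z["K"],z["T"]);im=cv2.imread("pics/w1.png")
top=capture("top");ct=cal("top")
uv=[(325,20),(414,60),(310,133),(375,178)]
for h in(10,16,22):
    r=rectify("wrist",im,c,400,700,120,420,h)
    if h==16: cv2.imwrite("pics/r1.png",r); cv2.imwrite("pics/r1t.png",rectify("top",top,ct,400,700,120,420,h))
    hsv=cv2.cvtColor(r,cv2.COLOR_BGR2HSV);m=((hsv[...,2]>70)&(hsv[...,1]<80)).astype(np.uint8)*255
    for u in uv:
        P=onz("wrist",u,h,c); j,i=(420-P[1])*2,(700-P[0])*2
        # radial rim edge
        pts=[]
        g=cv2.cvtColor(r,cv2.COLOR_BGR2GRAY).astype(float)
        for a in np.arange(0,360,5):
            rad=np.arange(30,50,.25)*2
            jj=(j+rad*np.cos(np.radians(a))).astype(np.float32);ii=(i+rad*np.sin(np.radians(a))).astype(np.float32)
            v=cv2.remap(g.astype(np.float32),jj[None],ii[None],cv2.INTER_LINEAR)[0]
            d=np.diff(cv2.GaussianBlur(v[None],(9,1),2)[0]); k=d.argmin()
            if d[k]<-3: pts.append((jj[k],ii[k]))
        pts=np.array(pts,np.float32)
        for _ in range(4):
            A=np.c_[2*pts,np.ones(len(pts))];s=np.linalg.lstsq(A,(pts**2).sum(1),rcond=None)[0]
            R=np.sqrt(s[2]+s[0]**2+s[1]**2); e=np.abs(np.hypot(*(pts-s[:2]).T)-R); pts=pts[e<max(1.2*np.median(e)*2,1)]
        print(h,u,"ctr",700-s[1]/2,420-s[0]/2,"R",R/2,len(pts))
E
```

```text
10 (325, 20) ctr 494.1547525515329 337.0288274164965 R 34.23253318653831 56
10 (414, 60) ctr 632.1168570442544 319.0651313709386 R 34.43794330845051 62
10 (310, 133) ctr 516.8793279415804 171.78687794287765 R 34.47019839376627 67
10 (375, 178) ctr 622.8442107936582 136.33239250574258 R 34.66974439038815 45
16 (325, 20) ctr 494.50603090615266 335.17349506623674 R 33.73337163977207 56
16 (414, 60) ctr 630.5364132752736 317.52025768454644 R 33.97570750225835 63
16 (310, 133) ctr 516.8654150713892 172.30734269984836 R 33.97898454068477 68
16 (375, 178) ctr 621.4036924915681 137.31442290400815 R 34.18351519833485 45
22 (325, 20) ctr 494.7812083107504 333.4056329087466 R 33.272646420582234 57
22 (414, 60) ctr 628.9505818578893 315.9498854692944 R 33.502079781853105 64
22 (310, 133) ctr 516.8854080955559 172.7646737506999 R 33.52436547311971 67
22 (375, 178) ctr 619.9367194226354 138.30385762969985 R 33.69082876098869 48
```

View pics/r1.png

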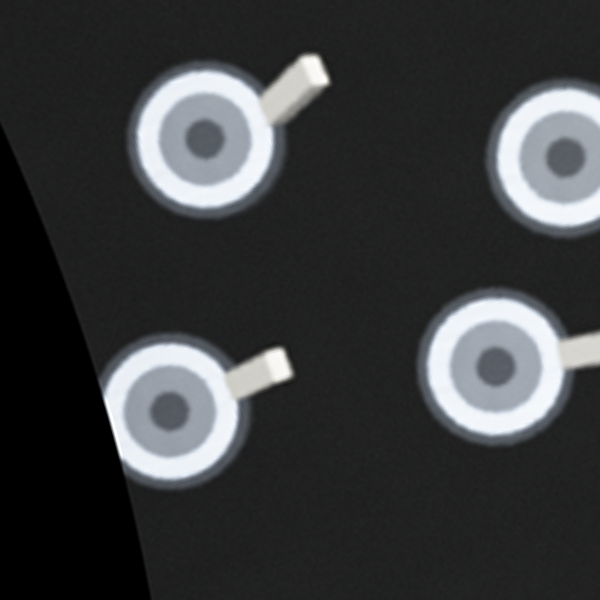

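View pics/r1t.png

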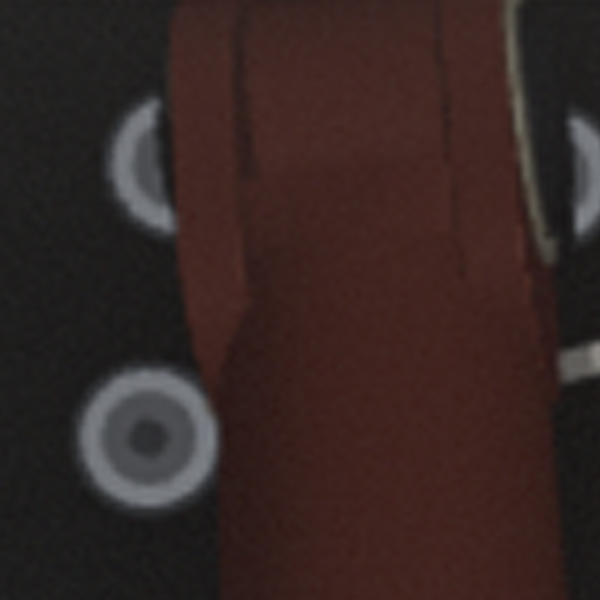

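```bash
cat >> h.py <<'E'
def circ(g,j,i,r0,r1,s,sign=-1,step=5,arc=None):
    pts=[]
    g=g.astype(np.float32)
    for a in np.arange(0,360,step):
        rad=np.arange(r0,r1,.25)*s
        jj=(j+rad*np.cos(np.radians(a))).astype(np.float32);ii=(i+rad*np.sin(np.radians(a))).astype(np.float32)
        v=cv2.remap(g,jj[None],ii[None],cv2.INTER_LINEAR)[0]
        d=sign*np.diff(cv2.GaussianBlur(v[None],(9,1),2)[0]); k=d.argmax()
        if d[k]>3 and 2<k<len(d)-3: pts.append((jj[k],ii[k]))
    pts=np.array(pts,float)
    if len(pts)<8: return None
    for _ in range(5):
        A=np.c_[2*pts,np.ones(len(pts))];q=np.linalg.lstsq(A,(pts**2).sum(1),rcond=None)[0]
        R=np.sqrt(q[2]+q[0]**2+q[1]**2); e=np.abs(np.hypot(*(pts-q[:2]).T)-R); pts=pts[e<max(2.5*np.median(e),.6)]
    return q[0],q[1],R/s,len(pts)
def shot(name,tag):
    c=cal(name); im=capture(name); cv2.imwrite(f"pics/{tag}.png",im); np.savez(tag+".npz",K=c[0],T=c[1]); return im,c
def load(tag):
    z=np.load(tag+".npz"); return cv2.imread(f"pics/{tag}.png"),(z["K"],z["T"])
E
python3 - <<'E'
from h import *
s,p,R=st(); print(p,s["eef_rot"],s["joint_velocities"])
im,c=shot("wrist","w2")
top,ct=shot("top","t2"); sc,cs=shot("scene","s2")
print(c[1][:3,3])
h=16
for nm,I,cc in(("wrist",im,c),("top",top,ct),("scene",sc,cs)):
    r=rectify(nm,I,cc,400,700,80,420,h)
    cv2.imwrite(f"pics/r2{nm}.png",r)
    g=cv2.cvtColor(r,cv2.COLOR_BGR2GRAY)
    for P in[(482,345),(620,328),(505,182),(613,150)]:
        j,i=(420-P[1])*2,(700-P[0])*2
        for _ in range(3):
            q=circ(g,j,i,28,38,2)
            if q is None: break
            j,i=q[:2]
        if q: print(nm,P,"ctr",700-q[1]/2,420-q[0]/2,"R",q[2],q[3])
E
```

```text
[533.85 144.43 302.21] [-90.02  -0.45  15.  ] [-4.53 -0.77 -6.01  2.77 -3.3   1.   -2.99]
[514.95 209.66 444.49]
wrist (482, 345) ctr 483.10869238994667 348.4065962618416 R 33.775973033656165 47
wrist (620, 328) ctr 619.1571167536056 332.68502942124223 R 33.87312073043153 59
wrist (505, 182) ctr 507.9057546222116 185.8935600430162 R 33.91082931250722 58
wrist (613, 150) ctr 612.438855470061 152.85816166599056 R 33.92456065833554 63
top (482, 345) ctr 481.090373589092 345.61915307371663 R 33.96778909596306 32
top (620, 328) ctr 618.6846687453842 327.9572026587365 R 35.95066104773581 15
top (613, 150) ctr 612.0056681919368 148.9279648327576 R 33.7136701509983 22
scene (482, 345) ctr 486.6289770224077 351.2431352836437 R 34.024933684731636 54
scene (620, 328) ctr 623.5989019069483 335.5602739112302 R 34.07673270973951 63
scene (505, 182) ctr 511.5305768376582 187.69314988976106 R 34.19121895401725 59
scene (613, 150) ctr 616.9789262810771 154.66114201964353 R 33.94513829073914 59
```

View pics/r2wrist.png

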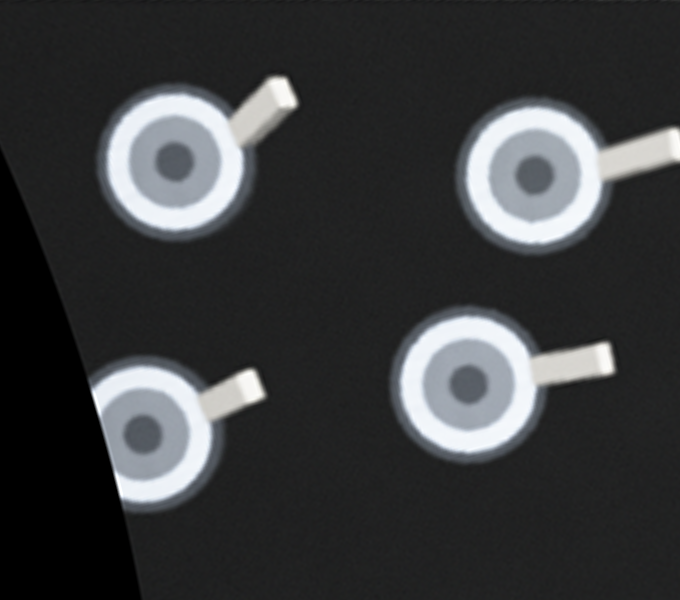

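View pics/r2scene.png

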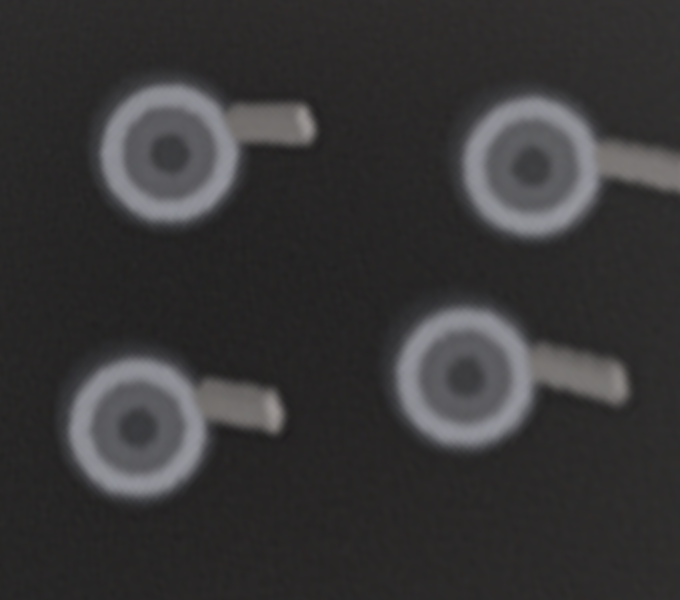

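>>> {"api": "carry_out", "payload": {"steps": [{"linear": [0,0,0],"rot": [0,0,0],"fingers": 40},{"linear": [0,0,0],"rot": [0,0,0],"fingers": 40}]}}

```text
clock: 3.65
tool_pos: [527.2, 157.8, 300.2]
eef_rot: [-89.5, -0.1, 16.2]
force: [0.6, -0.4, -0.6]
finger_gap: 34.2
```

```bash
cat >> h.py <<'E'
def plates(obs,seeds,h=16,rr=(28,38)):
    # obs: list of (name,im,c) ; returns per seed triangulation
    x0=min(s[0] for s in seeds)-70;x1=max(s[0] for s in seeds)+70;y0=min(s[1] for s in seeds)-70;y1=max(s[1] for s in seeds)+70
    out=[]
    G=[(nm,cc,cv2.cvtColor(rectify(nm,I,cc,x0,x1,y0,y1,h),cv2.COLOR_BGR2GRAY)) for nm,I,cc in obs]
    for P in seeds:
        rays=[];d={}
        for nm,cc,g in G:
            j,i=(y1-P[1])*2,(x1-P[0])*2
            for _ in range(4):
                q=circ(g,j,i,*rr,2)
                if q is None: break
                j,i=q[:2]
            if q is None or abs(q[2]-34)>.9 or q[3]<30: continue
            X=np.array([x1-q[1]/2,y1-q[0]/2,h]); o=cc[1][:3,3]; v=X-o; rays.append((o,v/np.linalg.norm(v))); d[nm]=(X[:2],q[2],q[3])
        out.append((P,d,tri(rays) if len(rays)>1 else None))
    return out
E
python3 - <<'E'
from h import *
s,p,R=st(); print(p,s["eef_rot"],s["joint_velocities"])
im,c=shot("wrist","w3")
top,ct=load("t2"); sc,cs=load("s2")
for o in plates([("wrist",im,c),("top",top,ct),("scene",sc,cs)],[(482,346),(620,330),(508,184),(613,151)]): print(o)
E
```

```text
[527.18 157.77 300.2 ] [-89.47  -0.09  16.19] [-0.91 -0.01 -0.5   0.2  -0.36 -0.01  0.09]
((482, 346), {'wrist': (array([482.93, 348.58]), np.float64(33.829573781045895), 60), 'top': (array([481.16, 345.67]), np.float64(34.03414318230042), 41), 'scene': (array([486.5 , 351.23]), np.float64(34.12582928214722), 56)}, (array([481.96, 349.24,   8.49]), [np.float64(1.6087972399915922), np.float64(1.6781324141875984), np.float64(0.11072315605136734)]))
((620, 330), {'wrist': (array([619.1 , 332.74]), np.float64(33.88488832041851), 63), 'scene': (array([623.66, 335.53]), np.float64(34.10501222445876), 62)}, (array([620.8 , 334.1 ,  10.01]), [np.float64(0.2431003610695069), np.float64(0.24310036106962893)]))
((508, 184), {'wrist': (array([507.79, 186.  ]), np.float64(33.90693432120842), 65), 'scene': (array([511.53, 187.71]), np.float64(34.18717227453766), 58)}, (array([507.92, 185.28,  10.03]), [np.float64(0.256929009796661), np.float64(0.25692900979668204)]))
((613, 151), {'wrist': (array([612.23, 152.86]), np.float64(33.913217031437384), 56), 'scene': (array([616.97, 154.48]), np.float64(33.97752548347522), 51)}, (array([613.92, 151.59,   9.52]), [np.float64(0.24180038658296274), np.float64(0.24180038658310032)]))
```

```bash
cat >> h.py <<'E'
def lugcorners(C,Rp):
    u=np.array([1,0,1])/2**.5; w=np.array([-1,0,1])/2**.5; y=np.array([0,1,0]); b=np.array([35,0,3.])
    return [C+Rp@(b+u*l+y*sy*7+w*sw*5) for l in(8,42) for sy in(-1,1) for sw in(-1,1)]
def lugfit(nm,im,c,C,phis):
    g=cv2.cvtColor(im,cv2.COLOR_BGR2GRAY).astype(float)
    best=[]
    for ph in phis:
        Rp=Ro.from_euler('z',ph,degrees=True).as_matrix()
        pts=np.array([proj(nm,P,c) for P in lugcorners(C,Rp)],np.float32)
        hull=cv2.convexHull(pts)
        m=np.zeros(g.shape,np.uint8);cv2.fillConvexPoly(m,(hull*16).round().astype(np.int32),255,shift=4)
        d=cv2.dilate(m,np.ones((7,7)))-m
        if m.sum()==0: continue
        best.append((g[m>0].mean()-g[d>0].mean(),ph))
    return max(best)
E
python3 - <<'E'
from h import *
im,c=load("w3"); sc,cs=load("s2")
for C in[(482,349,5.5),(620,333.5,5.5),(508,185.5,5.5),(613,152.2,5.5)]:
    C=np.array(C)
    print(C,lugfit("wrist",im,c,C,np.arange(-130,0,1)),lugfit("scene",sc,cs,C,np.arange(-130,0,1)))
E
```

```text
[482.  349.    5.5] (np.float64(123.4186046511628), np.int64(-66)) (np.float64(52.398348813209495), np.int64(-66))
[620.  333.5   5.5] (np.float64(123.55015176600442), np.int64(-65)) (np.float64(50.99437557392103), np.int64(-64))
[508.  185.5   5.5] (np.float64(130.66877493309096), np.int64(-79)) (np.float64(48.964646464646464), np.int64(-78))
[613.  152.2   5.5] (np.float64(122.69543407043406), np.int64(-81)) (np.float64(45.98851540616247), np.int64(-82))
```

>>> {"api": "carry_out", "payload": {"steps": [{"linear": [-1.4,-0.3,-5.4],"rot": [0,0,0],"fingers": 40},{"linear": [-1.4,-0.3,-5.4],"rot": [0,0,0],"fingers": 40},{"linear": [-1.4,-0.3,-5.4],"rot": [0,0,0],"fingers": 40},{"linear": [-1.4,-0.3,-5.4],"rot": [0,0,0],"fingers": 40},{"linear": [-1.4,-0.3,-5.4],"rot": [0,0,0],"fingers": 40},{"linear": [-1.4,-0.3,-5.4],"rot": [0,0,0],"fingers": 40},{"linear": [-1.4,-0.3,-5.4],"rot": [0,0,0],"fingers": 40},{"linear": [-1.4,-0.3,-5.4],"rot": [0,9,0],"fingers": 40},{"linear": [0,0,0],"rot": [0,0,0],"fingers": 40},{"linear": [0,0,0],"rot": [0,0,0],"fingers": 40},{"linear": [0,0,0],"rot": [0,0,0],"fingers": 40}]}}

```text
clock: 5.08
tool_pos: [547.9, -288.2, 318.1]
eef_rot: [-89.2, -0.1, 8.5]
force: [-0.3, -0.7, 0.2]
finger_gap: 34.0
```

Run:
```python
from h import *
s,p,R=st(); print(p,s["eef_rot"],s["joint_velocities"],s["joints"])
shot("wrist","w4");shot("top","t4");shot("scene","s4")
```

```text
[ 547.88 -288.16  318.11] [-89.22  -0.08   8.48] [-1.02 -0.04 -1.    0.16 -0.76  0.04  0.18] [  9.82  30.87  28.39  79.35 -15.35  73.96  47.63]
```

View pics/w4.png

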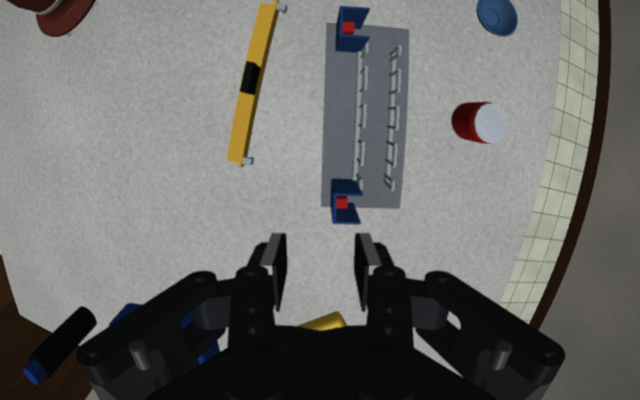

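Run:
```python
from h import *
im,c=load("w4")
cv2.imwrite("pics/rk.png",rectify("wrist",im,c,440,720,-420,-60,5,2))
sc,cs=load("s4"); cv2.imwrite("pics/rks.png",rectify("scene",sc,cs,440,720,-420,-60,5,2))
```

```text
(no output)
```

View pics/rk.png

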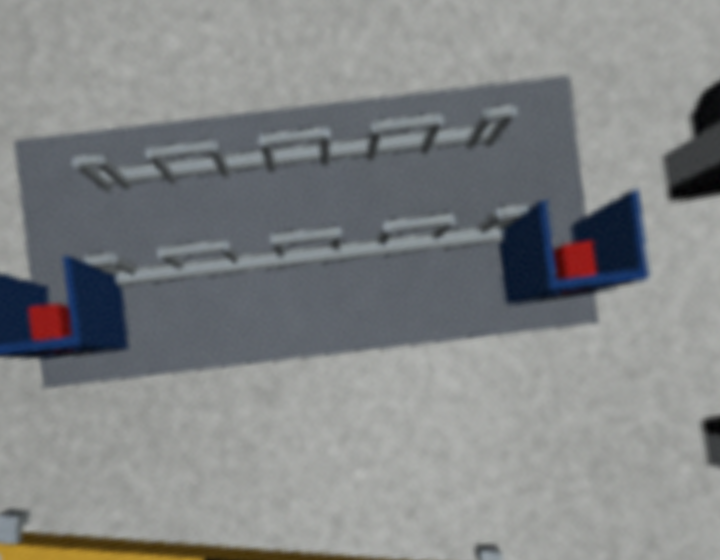

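View pics/rks.png

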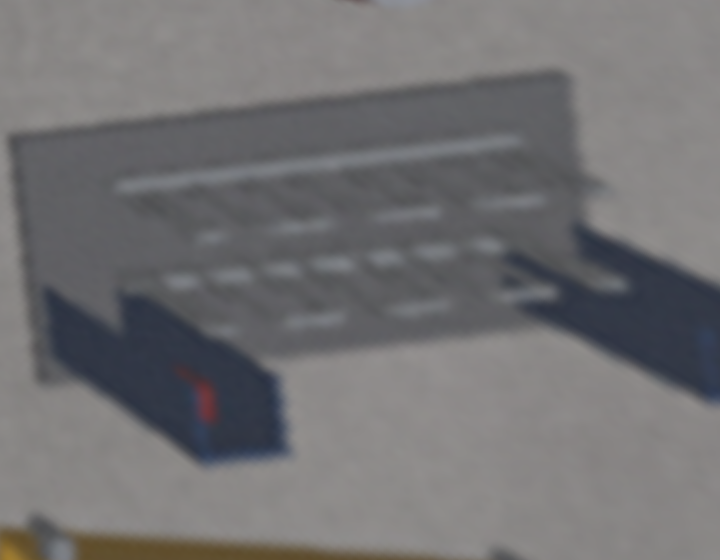

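```bash
cat >> h.py <<'E'
def rackT(x=605.5,y=-213,yaw=6.5):
    T=np.eye(4);T[:3,:3]=Ro.from_euler('z',yaw,degrees=True).as_matrix();T[:3,3]=[x,y,0];return T
def drawrack(im,nm,c,T,k=1,off=(0,0)):
    def P(a): return tuple(((proj(nm,(T@np.array([*a,1.]))[:3],c)-off)*k).round().astype(int))
    def L(pts,col):
        for a,b in zip(pts[:-1],pts[1:]): cv2.line(im,P(a),P(b),col,1,cv2.LINE_AA)
    L([(-62.5,-140,5),(62.5,-140,5),(62.5,140,5),(-62.5,140,5),(-62.5,-140,5)],(0,255,0))
    for s in(-1,1):
        L([(-20,s*115-20,95),(-60,s*115-20,95),(-60,s*115+20,95),(-20,s*115+20,95)],(0,255,255))
        L([(-60,s*115-9,45),(-60,s*115+9,45),(-60,s*115+9,72),(-60,s*115-9,72),(-60,s*115-9,45)],(255,0,255))
    for xx in(-22,22):
        for y in(-50,0,50): L([(xx,y-16,62),(xx,y+16,62)],(0,0,255))
E
python3 - <<'E'
from h import *
for tag,nm,cx,cy,w,h in(("w4","wrist",365,110,150,210),("s4","scene",268,165,110,110)):
    im,c=load(tag); k=4 if nm=="scene" else 2.7
    k=int(k*10)/10
    u0,v0=cx-w//2,max(0,cy-h//2)
    I=cv2.resize(im[v0:v0+h,u0:u0+w],None,fx=k,fy=k,interpolation=cv2.INTER_CUBIC)
    drawrack(I,nm,c,rackT(),k,(u0,v0)); cv2.imwrite(f"pics/dr_{nm}.png",I)
E
```

View pics/dr_wrist.png

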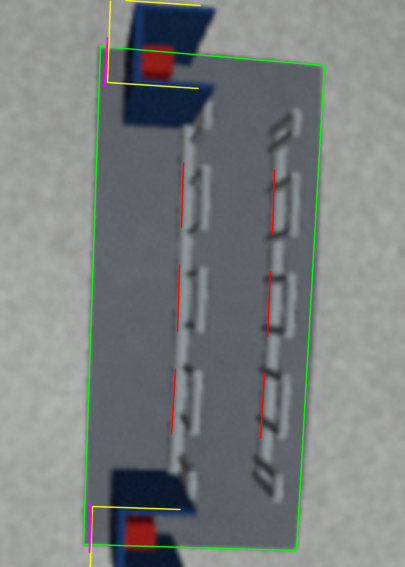

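View pics/dr_scene.png

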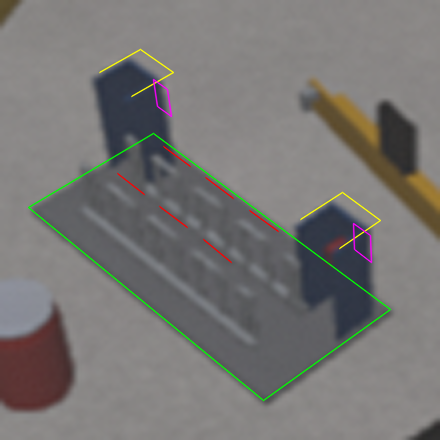

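Run:
```python
from h import *
for tag,nm,cx,cy,w,h in(("w4","wrist",365,110,150,210),("s4","scene",268,165,110,110)):
    im,c=load(tag); k=3.5 if nm=="wrist" else 5
    u0,v0=cx-w//2,max(0,cy-h//2)
    if nm=="wrist": w,h,v0=120,165,60; u0=310
    I=cv2.resize(im[v0:v0+h,u0:u0+w],None,fx=k,fy=k,interpolation=cv2.INTER_CUBIC)
    drawrack(I,nm,c,rackT(615.5,-212,6.5),k,(u0,v0)); cv2.imwrite(f"pics/dr2_{nm}.png",I)
```

```text
(no output)
```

View pics/dr2_wrist.png

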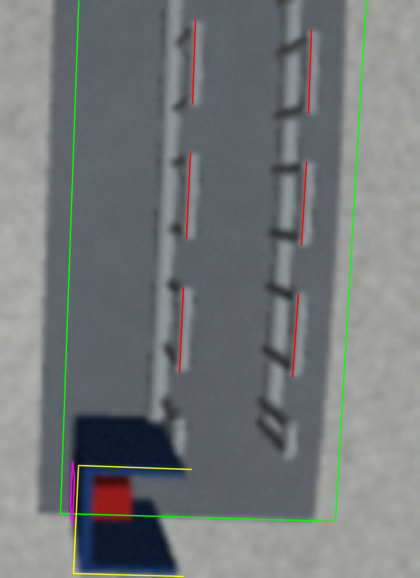

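View pics/dr2_scene.png

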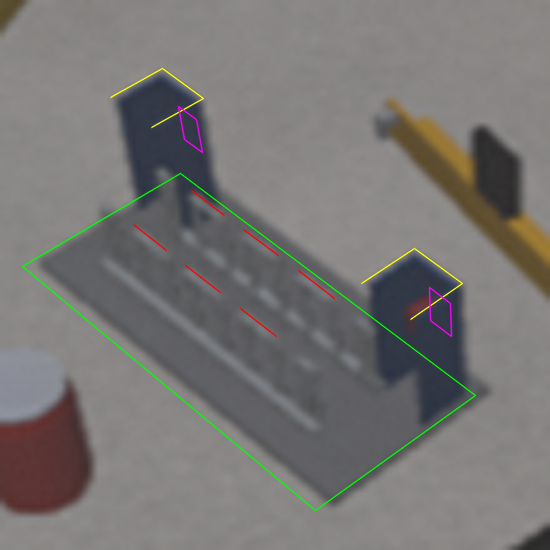

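```bash
cat >> h.py <<'E'
PL={"A":(482,349,5.5,-66),"B":(620,333.5,5.5,-64.5),"C":(508,185.5,5.5,-78.5),"D":(613,152.2,5.5,-81.5)}
RX,RY,RYAW=615.,-212.7,6.5
GL=33.
def pick(n,back=0,lean=45):
    C=np.array(PL[n][:3],float);ph=PL[n][3]
    Rp=Ro.from_euler('z',ph,degrees=True).as_matrix()
    a=np.radians(lean)
    # tool in plate frame: tool x = plate y ; tool y(approach) = -(sin a,0,cos a)
    ty=-np.array([np.sin(a),0,np.cos(a)]);tx=np.array([0,1.,0]);tz=np.cross(tx,ty)
    Rt=np.stack([tx,ty,tz],1)
    g=np.array([35,0,3])+GL*np.array([1,0,1])/2**.5
    p=g+ty*(19-back)
    return C+Rp@p,Rp@Rt
def place(gap,dz=0,lean=45,tilt=0,dx=0,dy=0,rt=None):
    # plate: x up (tilted toward rack +x by tilt), z -> rack +y
    T=rackT(RX,RY,RYAW)
    t=np.radians(tilt)
    px=np.array([np.sin(t),0,np.cos(t)]);pz=np.array([0,1.,0]);py=np.cross(pz,px)
    Rp=T[:3,:3]@np.stack([px,py,pz],1)
    C=(T@np.array([dx,-75+50*gap+dy,48+dz,1]))[:3]
    a=np.radians(lean)
    ty=-np.array([np.sin(a),0,np.cos(a)]);tx=np.array([0,1.,0]);tz=np.cross(tx,ty)
    g=np.array([35,0,3])+GL*np.array([1,0,1])/2**.5
    return C+Rp@(g+ty*19),Rp@np.stack([tx,ty,tz],1)
E
echo
```

>>> {"api": "carry_out", "payload": {"steps": [{"linear": [2.1,1.6,4.9],"rot": [0,0,0],"fingers": 40},{"linear": [2.1,1.6,4.9],"rot": [0,0,0],"fingers": 40},{"linear": [2.1,1.6,4.9],"rot": [0,0,0],"fingers": 40},{"linear": [2.1,1.6,4.9],"rot": [0,0,0],"fingers": 40},{"linear": [2.1,1.6,4.9],"rot": [0,0,0],"fingers": 40},{"linear": [2.1,1.6,4.9],"rot": [0,0,0],"fingers": 40},{"linear": [0,0,0],"rot": [9,0,0],"fingers": 40},{"linear": [0,0,0],"rot": [9,0,0],"fingers": 40},{"linear": [0,0,0],"rot": [9,0,0],"fingers": 40},{"linear": [0,0,0],"rot": [9,0,0],"fingers": 40},{"linear": [0,0,0],"rot": [9,0,0],"fingers": 40},{"linear": [0,0,0],"rot": [0,0,0],"fingers": 40}]}}

```text
clock: 6.72
tool_pos: [632.0, 52.2, 225.4]
eef_rot: [-42.7, -0.6, 10.3]
force: [-0.7, 0.8, -0.1]
finger_gap: 33.8
```

Run:
```python
from h import *
s,p,R=st(); print(p,s["eef_rot"],s["joint_velocities"],s["joints"])
for b in(90,0):
    P,Rt=pick("D",b); print(P); to(P,Rt)
for g in range(4): print(place(g,0)[0])
```

```text
[632.01  52.19 225.37] [-42.73  -0.64  10.3 ] [-2.75 -2.67 -2.54 -1.88 -1.6   0.89  0.08] [  9.18  44.72   6.02  80.66 -46.83  82.8   43.13]
[629.04  44.85  82.04]
lin cm [ -0.58   9.23 -10.98] rot [-2.28  1.7  -0.86]
[619.64 107.79  18.4 ]
lin cm [ -0.45  18.22 -11.34] rot [-2.28  1.7  -0.86]
[ 622.03 -274.4    92.9 ]
[ 616.37 -224.72   92.9 ]
[ 610.71 -175.04   92.9 ]
[ 605.05 -125.37   92.9 ]
```

>>> {"api": "carry_out", "payload": {"steps": [{"linear": [-0.2,3.1,-3.6],"rot": [-2.3,1.7,-0.9],"fingers": 40},{"linear": [-0.2,3.1,-3.7],"rot": [0,0,0],"fingers": 40},{"linear": [-0.2,3.1,-3.7],"rot": [0,0,0],"fingers": 40},{"linear": [0,0,0],"rot": [0,0,0],"fingers": 40},{"linear": [0,0,0],"rot": [0,0,0],"fingers": 40},{"linear": [0,0,0],"rot": [0,0,0],"fingers": 40}]}}

```text
clock: 7.48
tool_pos: [634.4, 51.2, 90.0]
eef_rot: [-45.7, -1.3, 9.4]
force: [-0.3, -0.5, 0.1]
finger_gap: 34.2
```

Run:
```python
from h import *
s,p,R=st(); print(p,s["eef_rot"],s["joint_velocities"])
for b in(90,0):
    P,Rt=pick("D",b); to(P,Rt)
shot("wrist","w5")
```

```text
[634.4   51.21  90.01] [-45.67  -1.26   9.39] [-0.53 -1.65 -0.19 -1.34 -0.17  0.19 -0.45]
lin cm [-0.65  0.18 -0.93] rot [0.66 1.52 0.27]
lin cm [-0.69  9.18 -0.83] rot [0.66 1.52 0.27]
```

View pics/w5.png

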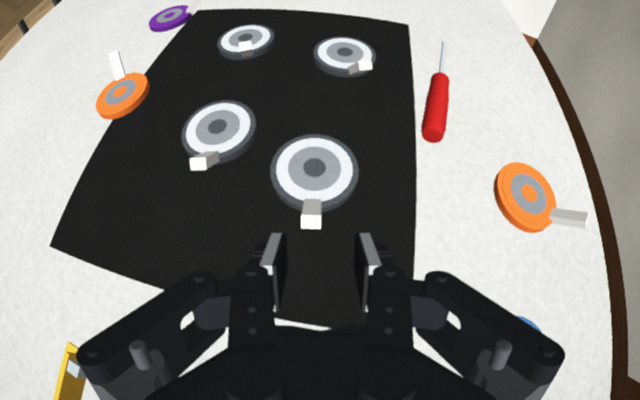

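>>> {"api": "carry_out", "payload": {"steps": [{"linear": [-0.3,1.5,-0.5],"rot": [0.6,1.5,0.3],"fingers": 40},{"linear": [-0.3,2.3,-0.3],"rot": [0,0,0],"fingers": 40},{"linear": [-0.1,2.3,0],"rot": [0,0,0],"fingers": 40},{"linear": [0,0,0],"rot": [0,0,0],"fingers": 40},{"linear": [0,0,0],"rot": [0,0,0],"fingers": 40},{"linear": [0,0,0],"rot": [0,0,0],"fingers": 40}]}}

```text
clock: 8.28
tool_pos: [624.0, 87.0, 42.1]
eef_rot: [-45.2, -0.2, 8.3]
force: [0.1, 0.3, -0.5]
finger_gap: 34.1
```

Run:
```python
from h import *
s,p,R=st(); print(p,s["eef_rot"],s["joint_velocities"])
to(*pick("D",0))
```

```text
[624.04  87.    42.13] [-45.18  -0.2    8.3 ] [ 0.42 -0.38  0.53 -0.56  0.09 -0.08 -0.13]
lin cm [-0.14  3.18 -0.17] rot [ 0.18 -0.    0.28]
```

>>> {"api": "carry_out", "payload": {"steps": [{"linear": [-0.1,1.6,-0.1],"rot": [0,0,0],"fingers": 40},{"linear": [0,1.5,-0.1],"rot": [0,0,0],"fingers": 40},{"linear": [0,0,0],"rot": [0,0,0],"fingers": 40},{"linear": [0,0,0],"rot": [0,0,0],"fingers": 40}]}}

```text
clock: 8.78
tool_pos: [620.4, 107.8, 17.4]
eef_rot: [-45.2, -0.2, 8.2]
force: [0.6, 0.7, -0.2]
finger_gap: 34.2
```

Run:
```python
from h import *
s,p,R=st(); print(p,s["eef_rot"],s["joint_velocities"])
to(*pick("D",0))
shot("wrist","w6")
```

```text
[620.38 107.81  17.43] [-45.21  -0.24   8.25] [-0.46  0.47 -0.39  0.43 -0.04  0.    0.15]
lin cm [-0.07 -0.06  0.07] rot [ 0.21 -0.01  0.35]
```

View pics/w6.png

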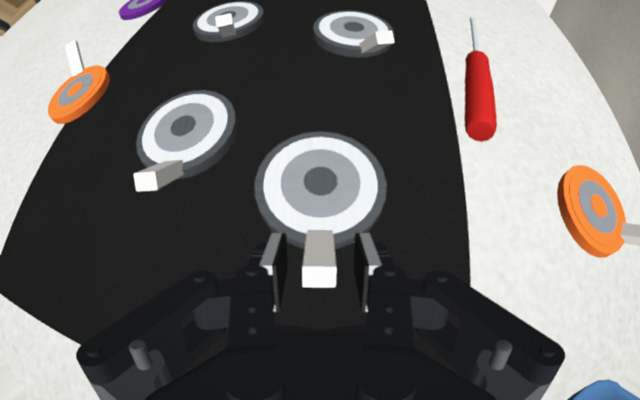

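>>> {"api": "carry_out", "payload": {"steps": [{"linear": [0,0,0],"rot": [0,0,0],"fingers": 5},{"linear": [0,0,0],"rot": [0,0,0],"fingers": 5},{"linear": [0,0,0],"rot": [0,0,0],"fingers": 5},{"linear": [0,0,0],"rot": [0,0,0],"fingers": 5},{"linear": [0,-2,2],"rot": [0,0,0],"fingers": 5},{"linear": [0,-3,3],"rot": [0,0,0],"fingers": 5},{"linear": [0,-3,3],"rot": [0,0,0],"fingers": 5},{"linear": [0,-3,3],"rot": [0,0,0],"fingers": 5},{"linear": [0,0,0],"rot": [0,0,0],"fingers": 5},{"linear": [0,0,0],"rot": [0,0,0],"fingers": 5}]}}

```text
clock: 10.07
tool_pos: [618.6, 104.7, 172.1]
eef_rot: [-45.8, 0.1, 8.1]
force: [-0.4, 0.1, -2.5]
finger_gap: 12.6
```

Run:
```python
from h import *
s,p,R=st(); print(p,s["eef_rot"],s["joint_velocities"],s["finger_gap"],s["force"])
shot("wrist","w7")
```

```text
[618.62 104.7  172.1 ] [-45.79   0.07   8.09] [ 0.   -0.99  0.01 -0.99 -0.45 -0.06 -0.03] 12.575723224052052 [-0.45  0.09 -2.49]
```

View pics/w7.png

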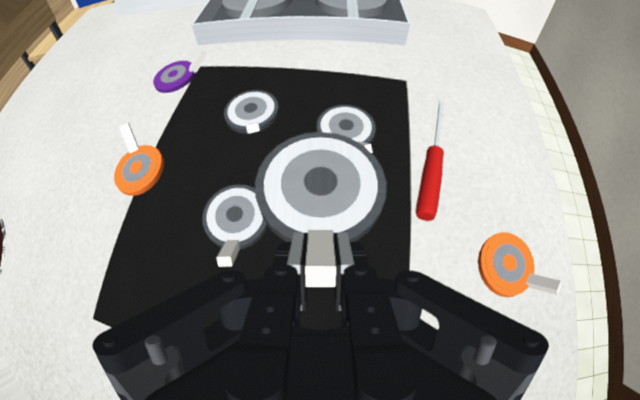

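>>> {"api": "carry_out", "payload": {"steps": [{"linear": [0,0,0],"rot": [-10,0,0],"fingers": 5},{"linear": [0,0,0],"rot": [-10,0,0],"fingers": 5},{"linear": [0,0,0],"rot": [-10,0,0],"fingers": 5},{"linear": [0,0,0],"rot": [-10,0,0],"fingers": 5},{"linear": [0,0,0],"rot": [-10,0,0],"fingers": 5},{"linear": [0,0,0],"rot": [-10,0,0],"fingers": 5},{"linear": [0,0,0],"rot": [-10,0,0],"fingers": 5},{"linear": [0,0,0],"rot": [-10,0,0],"fingers": 5},{"linear": [0,0,0],"rot": [-9,0,0],"fingers": 5},{"linear": [0,0,0],"rot": [0,0,0],"fingers": 5},{"linear": [0,0,0],"rot": [0,0,0],"fingers": 5}]}}

```text
clock: 11.5
tool_pos: [608.7, 106.1, 149.1]
eef_rot: [-137.0, 2.2, 7.7]
force: [0.9, -1.2, -1.3]
finger_gap: 12.9
```

Run:
```python
from h import *
s,p,R=st(); print(p,s["eef_rot"],s["joint_velocities"],s["finger_gap"],s["force"],s["joints"])
to(*place(0,90))
```

```text
[608.68 106.13 149.1 ] [-137.02    2.15    7.69] [-0.29  1.31 -2.56  0.25 -1.23 -0.03 -0.23] 12.946480303746016 [ 0.92 -1.24 -1.31] [-56.33  58.22  50.57  88.06   5.19  59.45 -13.22]
lin cm [ -3.89  25.52 -28.2 ] rot [ 2.05  2.38 -0.64]
```

>>> {"api": "carry_out", "payload": {"steps": [{"linear": [0,-3.5,-3.5],"rot": [2,2.4,-0.6],"fingers": 5},{"linear": [-0.5,4.1,-3.5],"rot": [0,0,0],"fingers": 5},{"linear": [-0.5,4.1,-3.5],"rot": [0,0,0],"fingers": 5},{"linear": [-0.5,4.1,-3.5],"rot": [0,0,0],"fingers": 5},{"linear": [-0.5,4.1,-3.5],"rot": [0,0,0],"fingers": 5},{"linear": [-0.5,4.1,-3.5],"rot": [0,0,0],"fingers": 5},{"linear": [-0.5,4.1,-3.5],"rot": [0,0,0],"fingers": 5},{"linear": [-0.3,3,-2.5],"rot": [0,0,0],"fingers": 5},{"linear": [0,0,0],"rot": [0,0,0],"fingers": 5},{"linear": [0,0,0],"rot": [0,0,0],"fingers": 5},{"linear": [0,0,0],"rot": [0,0,0],"fingers": 5}]}}

```text
clock: 12.88
tool_pos: [606.1, -287.1, 179.3]
eef_rot: [-133.6, -1.6, 4.1]
force: [0.1, 0.3, -1.7]
finger_gap: 12.9
```

Run:
```python
from h import *
s,p,R=st(); print(p,s["eef_rot"],s["joint_velocities"],s["finger_gap"],s["force"],s["joints"])
to(*place(0,90)); to(*place(0,0))
shot("wrist","w8")
```

```text
[ 606.08 -287.06  179.34] [-133.55   -1.59    4.07] [-0.03 -0.68 -0.94 -0.07 -0.7  -0.23  0.3 ] 12.913191687564792 [ 0.09  0.35 -1.65] [-23.16  48.96  50.75 101.16  11.76  28.73   4.63]
lin cm [ 1.69 -1.02  0.62] rot [-1.41 -2.85 -0.56]
lin cm [1.44 5.5  6.82] rot [-1.41 -2.85 -0.56]
```

View pics/w8.png

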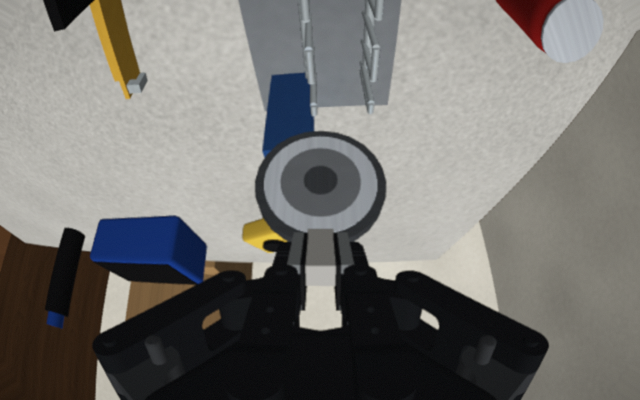

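>>> {"api": "carry_out", "payload": {"steps": [{"linear": [1.7,-1.0,0.6],"rot": [-1.4,-2.8,-0.6],"fingers": 5},{"linear": [0,0,0],"rot": [0,0,0],"fingers": 5},{"linear": [0,1.5,1.5],"rot": [0,0,0],"fingers": 5},{"linear": [0,0,0],"rot": [0,0,0],"fingers": 5},{"linear": [0,0,0],"rot": [0,0,0],"fingers": 5},{"linear": [0,0,0],"rot": [0,0,0],"fingers": 5}]}}

```text
clock: 13.68
tool_pos: [625.6, -268.6, 158.2]
eef_rot: [-135.0, 0.2, 7.1]
force: [0.3, -0.2, -2.2]
finger_gap: 12.5
```

```bash
cat >> h.py <<'E'
def heldplate():
    """plate centre/normal from tool pose assuming nominal grasp"""
    s,p,R=st(); a=np.radians(45)
    ty=-np.array([np.sin(a),0,np.cos(a)]);tx=np.array([0,1.,0]);tz=np.cross(tx,ty)
    Rt=np.stack([tx,ty,tz],1); Rp=R@Rt.T
    g=np.array([35,0,3])+GL*np.array([1,0,1])/2**.5+ty*19
    C=p-Rp@g; T=np.linalg.inv(rackT(RX,RY,RYAW))
    print("held plate in rack:",(T@np.array([*C,1]))[:3],"normal",T[:3,:3]@Rp[:,2],"px",T[:3,:3]@Rp[:,0])
    return C,Rp
E
python3 - <<'E'
from h import *
s,p,R=st(); print(p,s["eef_rot"],s["joint_velocities"])
to(*place(0,65)); C,Rp=heldplate()
im,c=shot("wrist","w9"); print(proj("wrist",C+Rp@[0,0,5],c))
shot("scene","s9"); im,cs=load("s9"); print(proj("scene",C,cs)); crop(im,268,160,140,120,5,"pics/s9c.png")
E
```

```text
[ 625.56 -268.63  158.23] [-134.98    0.16    7.13] [ 0.28 -0.06  0.72 -0.1   0.28 -0.16 -0.05]
lin cm [-0.42  0.4  -0.35] rot [-0.01  0.56  0.33]
held plate in rack: [  4.17 -69.65 113.33] normal [-0.01  1.    0.  ] px [ 0. -0.  1.]
[320.88 182.35]
[241.08 138.09]
```

View pics/s9c.png

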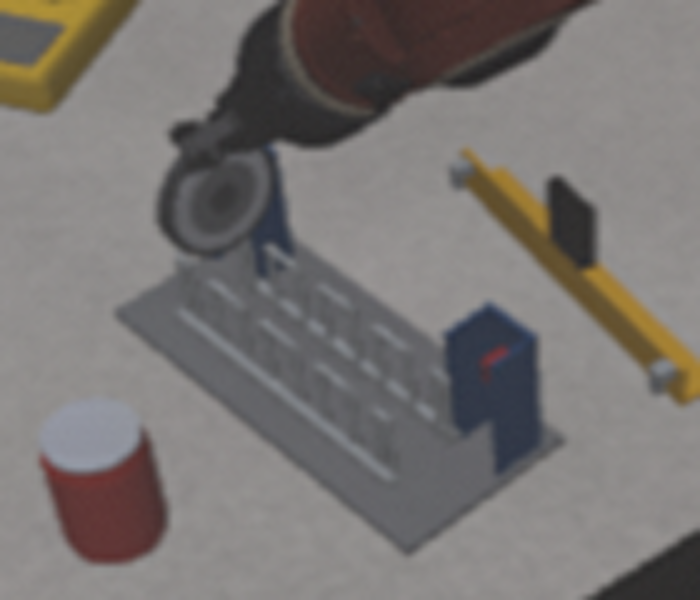

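View pics/w9.png

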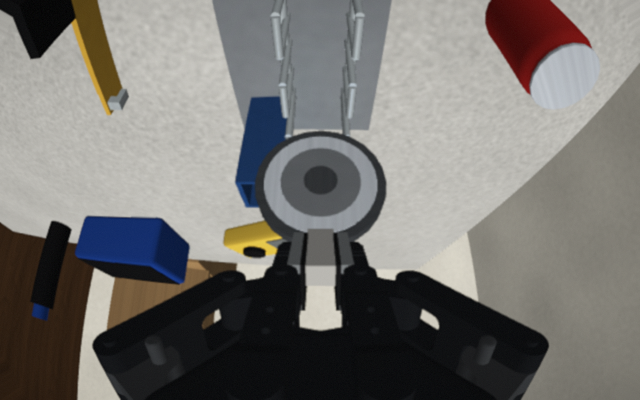

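```bash
cat >> h.py <<'E'
def overlay(tag,nm,cx,cy,w,h,k,out,C=None,Rp=None):
    im,c=load(tag); u0,v0=max(0,cx-w//2),max(0,cy-h//2)
    I=cv2.resize(im[v0:v0+h,u0:u0+w],None,fx=k,fy=k,interpolation=cv2.INTER_CUBIC)
    drawrack(I,nm,c,rackT(RX,RY,RYAW),k,(u0,v0))
    if C is not None:
        for rr,zz in((40,5),(34,5),(40,-5)):
            pts=np.array([(proj(nm,C+Rp@[rr*np.cos(t),rr*np.sin(t),zz],c)-(u0,v0))*k for t in np.linspace(0,2*np.pi,60)])
            cv2.polylines(I,[pts.round().astype(np.int32)],True,(255,255,0),1,cv2.LINE_AA)
    cv2.imwrite(out,I)
E
python3 - <<'E'
from h import *
C,Rp=heldplate(); overlay("s9","scene",250,155,110,100,7,"pics/o9.png",C,Rp)
E
```

```text
held plate in rack: [  4.3  -69.92 113.78] normal [-0.01  1.   -0.  ] px [0. 0. 1.]
```

View pics/o9.png

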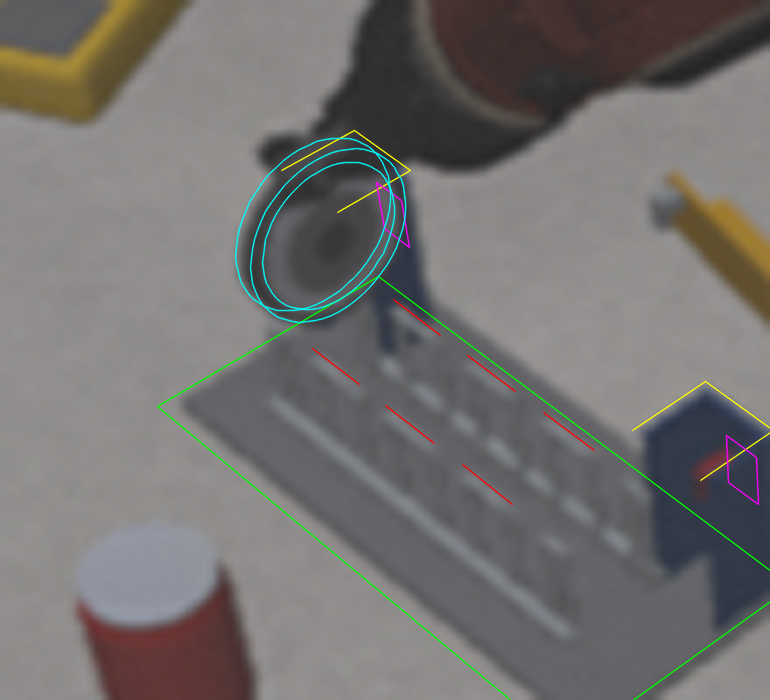

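>>> {"api": "carry_out", "payload": {"steps": [{"linear": [-0.4,0.4,-0.4],"rot": [0,0.5,0.3],"fingers": 5},{"linear": [0,0,0],"rot": [0,0,0],"fingers": 5},{"linear": [0,0,0],"rot": [0,0,0],"fingers": 5},{"linear": [0,0,0],"rot": [0,0,0],"fingers": 5}]}}

```text
clock: 14.28
tool_pos: [622.0, -276.3, 159.7]
eef_rot: [-135.0, -0.1, 6.4]
force: [0.2, 0.0, -1.0]
finger_gap: 12.7
```

Run:
```python
from h import *
to(*place(0,65)); C,Rp=heldplate();to(*place(0,2))
```

```text
lin cm [ 0.03 -0.01  0.26] rot [ 0.03 -0.13  0.03]
held plate in rack: [ -0.2  -76.91 114.8 ] normal [ 0.  1. -0.] px [-0.  0.  1.]
lin cm [0.01 4.45 4.72] rot [ 0.03 -0.13  0.03]
```

>>> {"api": "carry_out", "payload": {"steps": [{"linear": [0,1,1.2],"rot": [0,0,0],"fingers": 5},{"linear": [0,0.9,1.0],"rot": [0,0,0],"fingers": 5},{"linear": [0,0.6,0.6],"rot": [0,0,0],"fingers": 5},{"linear": [0,0,0],"rot": [0,0,0],"fingers": 5},{"linear": [0,0,0],"rot": [0,0,0],"fingers": 5},{"linear": [0,0,0],"rot": [0,0,0],"fingers": 5}]}}

```text
clock: 15.02
tool_pos: [622.0, -273.3, 118.3]
eef_rot: [-135.0, -0.0, 6.5]
force: [-0.6, -0.3, -1.6]
finger_gap: 12.8
```

Run:
```python
from h import *
s,p,R=st(); print(s["force"],s["moment"])
C,Rp=heldplate();to(*place(0,2))
shot("scene","s10");shot("wrist","w10");overlay("s10","scene",250,155,110,100,7,"pics/o10.png",C,Rp)
```

```text
[-0.58 -0.26 -1.56] [1.05 0.1  0.01]
held plate in rack: [  0.16 -73.91  73.42] normal [-0.  1.  0.] px [-0. -0.  1.]
lin cm [-0.01  1.73  1.58] rot [-0.   -0.    0.03]
```

View pics/o10.png

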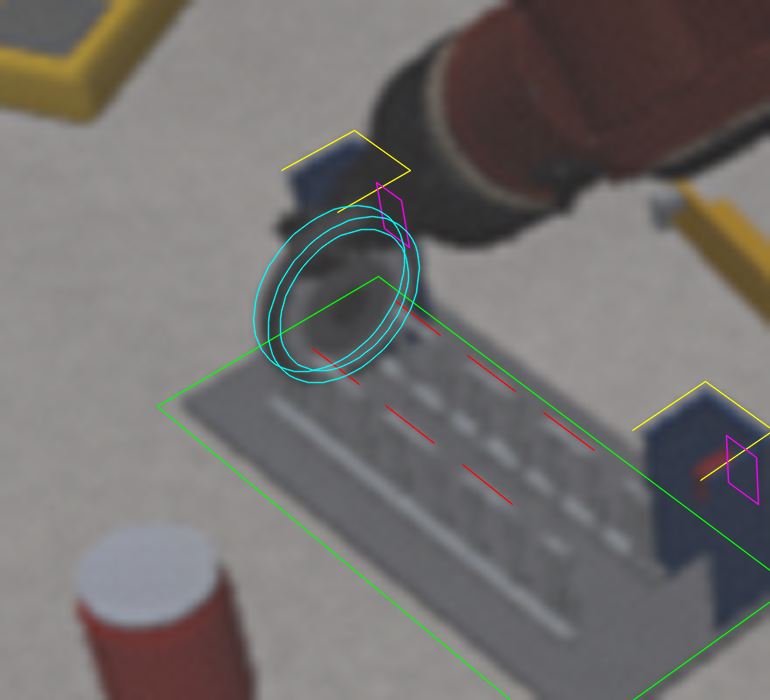

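View pics/w10.png

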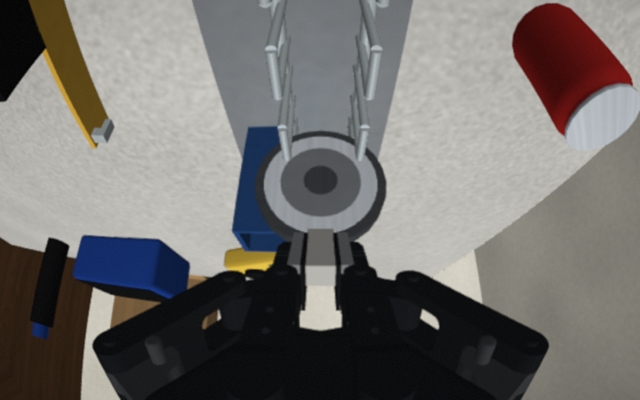

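>>> {"api": "carry_out", "payload": {"steps": [{"linear": [0,0.7,0.6],"rot": [0,0,0],"fingers": 5},{"linear": [0,0.6,0.5],"rot": [0,0,0],"fingers": 5},{"linear": [0,0.4,0.4],"rot": [0,0,0],"fingers": 5},{"linear": [0,0,0],"rot": [0,0,0],"fingers": 5},{"linear": [0,0,0],"rot": [0,0,0],"fingers": 5}]}}

```text
clock: 15.75
tool_pos: [622.8, -274.8, 94.5]
eef_rot: [-135.0, -0.1, 6.6]
force: [0.3, 0.3, -1.3]
finger_gap: 12.6
```

Run:
```python
from h import *
s,p,R=st(); print(s["force"],s["moment"])
C,Rp=heldplate();to(*place(0,0))
```

```text
[ 0.28  0.26 -1.34] [ 1.03  0.13 -0.04]
held plate in rack: [  0.8 -75.5  49.6] normal [-0.  1. -0.] px [-0.  0.  1.]
lin cm [-0.07  0.08  0.15] rot [ 0.01 -0.03  0.1 ]
```

>>> {"api": "carry_out", "payload": {"steps": [{"linear": [0,0.1,0.2],"rot": [0,0,0],"fingers": 5},{"linear": [0,0,0],"rot": [0,0,0],"fingers": 40},{"linear": [0,0,0],"rot": [0,0,0],"fingers": 40},{"linear": [0,0,0],"rot": [0,0,0],"fingers": 40},{"linear": [0,-2,0],"rot": [0,0,0],"fingers": 40},{"linear": [0,-5,0],"rot": [0,0,0],"fingers": 40},{"linear": [0,-5,0],"rot": [0,0,0],"fingers": 40},{"linear": [0,-2,0],"rot": [0,0,0],"fingers": 40}]}}

```text
clock: 16.75
tool_pos: [610.8, -172.7, 197.4]
eef_rot: [-135.1, -0.2, 6.5]
force: [-0.1, -0.5, 0.6]
finger_gap: 34.0
```

Run:
```python
from h import *
s,p,R=st(); print(p,s["eef_rot"],s["joints"])
shot("wrist","w11");shot("scene","s11")
P,Rt=place(0,0); T=rackT(RX,RY,RYAW); C=(T@np.array([0,-75,48,1]))[:3]; Rp=T[:3,:3]@np.stack([[0,0,1],[1,0,0],[0,1,0]],1)
overlay("s11","scene",250,155,110,100,7,"pics/o11.png",C,Rp)
```

```text
[ 610.78 -172.71  197.42] [-135.11   -0.19    6.47] [-36.37  48.96  53.92 101.16  11.48  36.57   0.28]
```

View pics/o11.png

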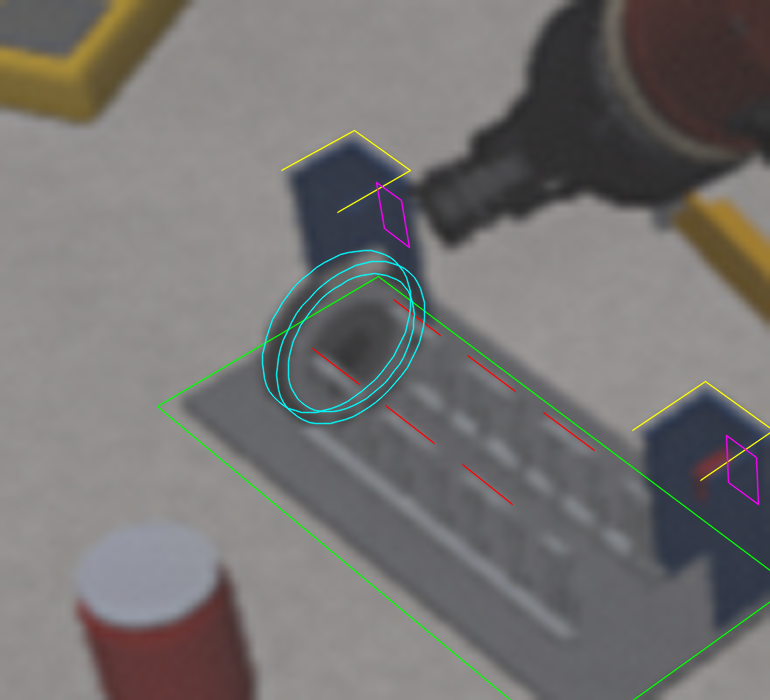

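View pics/w11.png

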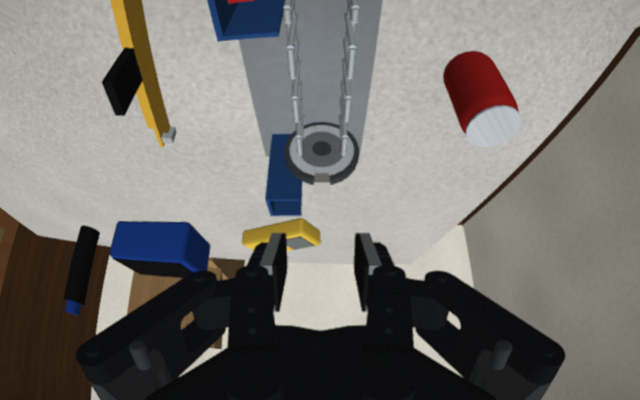

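Run:
```python
from h import *
s,p,R=st()
P,Rt=pick("C",90); print(P); to(P+[0,0,110],Rt)
```

```text
[529.64  79.14  82.04]
lin cm [ -5.25 -18.05  18.67] rot [90.06 -5.5   0.26]
```

>>> {"api": "carry_out", "payload": {"steps": [{"linear": [-1.1,-3.8,3.9],"rot": [0,0,0],"fingers": 40},{"linear": [-1.1,-3.8,3.9],"rot": [0,0,0],"fingers": 40},{"linear": [-1.1,-3.8,3.9],"rot": [0,0,0],"fingers": 40},{"linear": [-1.1,-3.8,3.9],"rot": [0,0,0],"fingers": 40},{"linear": [-1.1,-3.8,3.9],"rot": [0,-5,0],"fingers": 40},{"linear": [0,0,0],"rot": [10,0,0],"fingers": 40},{"linear": [0,0,0],"rot": [10,0,0],"fingers": 40},{"linear": [0,0,0],"rot": [10,0,0],"fingers": 40},{"linear": [0,0,0],"rot": [10,0,0],"fingers": 40},{"linear": [0,0,0],"rot": [10,0,0],"fingers": 40},{"linear": [0,0,0],"rot": [10,0,0],"fingers": 40},{"linear": [0,0,0],"rot": [10,0,0],"fingers": 40}]}}

```text
clock: 18.35
tool_pos: [520.5, 102.9, 188.3]
eef_rot: [-63.2, 3.5, 10.6]
force: [-0.9, -0.4, -1.2]
finger_gap: 34.2
```

>>> {"api": "carry_out", "payload": {"steps": [{"linear": [0,0,0],"rot": [10,0,0],"fingers": 40},{"linear": [0,0,0],"rot": [10,0,0],"fingers": 40},{"linear": [0,0,0],"rot": [0,0,0],"fingers": 40},{"linear": [0,0,0],"rot": [0,0,0],"fingers": 40}]}}

```text
clock: 18.85
tool_pos: [520.6, 95.7, 186.3]
eef_rot: [-42.9, 3.7, 9.8]
force: [-1.1, -0.6, -0.5]
finger_gap: 34.1
```

Run:
```python
from h import *
s,p,R=st(); print(p,s["eef_rot"])
to(*pick("C",90))
```

```text
[520.62  95.71 186.35] [-42.88   3.74   9.82]
lin cm [ 1.29  5.75 -8.81] rot [-2.18 -3.86 -1.39]
```

>>> {"api": "carry_out", "payload": {"steps": [{"linear": [0.6,2.0,-4.4],"rot": [-2.2,-3.9,-1.4],"fingers": 40},{"linear": [0.6,2.9,-4.4],"rot": [0,0,0],"fingers": 40},{"linear": [0,0,0],"rot": [0,0,0],"fingers": 40},{"linear": [0,0,0],"rot": [0,0,0],"fingers": 40},{"linear": [0,0,0],"rot": [0,0,0],"fingers": 40}]}}

```text
clock: 19.48
tool_pos: [536.7, 80.3, 94.7]
eef_rot: [-45.5, -0.9, 12.6]
force: [-1.4, -0.9, 0.1]
finger_gap: 34.1
```

Run:
```python
from h import *
s,p,R=st(); print(p,s["eef_rot"])
to(*pick("C",40))
```

```text
[536.75  80.28  94.69] [-45.46  -0.91  12.56]
lin cm [-0.73  5.92 -0.81] rot [ 0.45  1.39 -0.1 ]
```

>>> {"api": "carry_out", "payload": {"steps": [{"linear": [-0.7,2.8,-0.8],"rot": [0.4,1.4,0],"fingers": 40},{"linear": [0,2.8,0],"rot": [0,0,0],"fingers": 40},{"linear": [0,0,0],"rot": [0,0,0],"fingers": 40},{"linear": [0,0,0],"rot": [0,0,0],"fingers": 40},{"linear": [0,0,0],"rot": [0,0,0],"fingers": 40}]}}

```text
clock: 20.1
tool_pos: [528.3, 112.0, 57.7]
eef_rot: [-45.4, -0.9, 11.6]
force: [-0.6, 0.4, 0.5]
finger_gap: 34.3
```

Run:
```python
from h import *
s,p,R=st(); print(p,s["eef_rot"])
to(*pick("C",0))
shot("wrist","w12")
```

```text
[528.32 111.96  57.7 ] [-45.4   -0.9   11.59]
lin cm [-0.58  4.98 -0.53] rot [0.4  0.7  0.58]
```

View pics/w12.png

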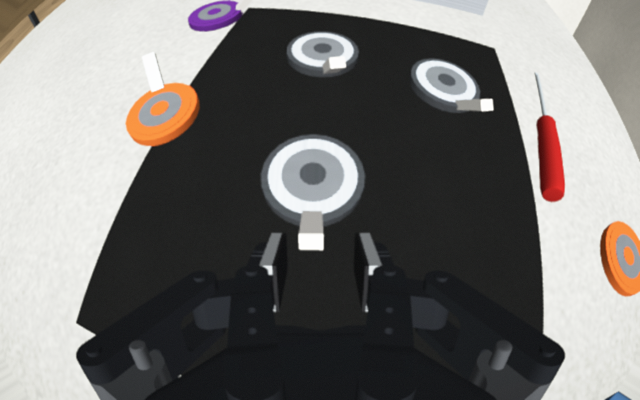

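>>> {"api": "carry_out", "payload": {"steps": [{"linear": [-0.6,1.0,-0.5],"rot": [0.4,0.7,0.6],"fingers": 40},{"linear": [-0.1,1.9,-0.1],"rot": [0,0,0],"fingers": 40},{"linear": [0,1.9,0],"rot": [0,0,0],"fingers": 40},{"linear": [0,0,0],"rot": [0,0,0],"fingers": 40},{"linear": [0,0,0],"rot": [0,0,0],"fingers": 40},{"linear": [0,0,0],"rot": [0,0,0],"fingers": 40}]}}

```text
clock: 20.9
tool_pos: [514.8, 141.1, 16.2]
eef_rot: [-45.0, 0.1, 11.5]
force: [-1.0, -1.1, -0.8]
finger_gap: 34.5
```

Run:
```python
from h import *
s,p,R=st(); print(p,s["eef_rot"])
to(*pick("C",0))
```

```text
[514.79 141.06  16.2 ] [-44.99   0.13  11.47]
lin cm [ 0.22 -0.16  0.16] rot [-0.01 -0.11 -0.08]
```

>>> {"api": "carry_out", "payload": {"steps": [{"linear": [0.2,-0.2,0.1],"rot": [0,0,0],"fingers": 40},{"linear": [0,0,0],"rot": [0,0,0],"fingers": 5},{"linear": [0,0,0],"rot": [0,0,0],"fingers": 5},{"linear": [0,0,0],"rot": [0,0,0],"fingers": 5},{"linear": [0,0,0],"rot": [0,0,0],"fingers": 5},{"linear": [0,-2,2],"rot": [0,0,0],"fingers": 5},{"linear": [0,-3,3],"rot": [0,0,0],"fingers": 5},{"linear": [0,-3,3],"rot": [0,0,0],"fingers": 5},{"linear": [0,-3,3],"rot": [0,0,0],"fingers": 5},{"linear": [0,-3,3],"rot": [0,0,0],"fingers": 5},{"linear": [0,0,0],"rot": [0,0,0],"fingers": 5},{"linear": [0,0,0],"rot": [0,0,0],"fingers": 5}]}}

```text
clock: 22.4
tool_pos: [517.1, 137.5, 217.1]
eef_rot: [-45.7, 0.4, 11.3]
force: [-0.5, -0.1, -2.3]
finger_gap: 12.7
```

```bash
cat >> h.py <<'E'
def checkheld(tag):
    s,p,R=st(); print(p,s["eef_rot"],s["finger_gap"],s["force"])
    C,Rp=heldplate(); im,c=shot("wrist",tag)
    pr=proj("wrist",C+Rp@[0,0,5],c)
    # observed centre: dark hub
    g=cv2.cvtColor(im,cv2.COLOR_BGR2GRAY); u,v=pr.round().astype(int)
    q=g[v-30:v+30,u-30:u+30]; m=(q<q.min()+25).astype(np.uint8)
    n,l,stt,cen=cv2.connectedComponentsWithStats(m)
    k=1+stt[1:,4].argmax(); print("pred",pr,"obs",cen[k]+[u-30,v-30],stt[k,4])
E
python3 - <<'E'
from h import *
checkheld("w13")
to(*place(1,90))
E
```

```text
[517.11 137.48 217.14] [-45.7    0.39  11.26] 12.651339613173095 [-0.55 -0.13 -2.25]
held plate in rack: [-61.42 403.59 203.69] normal [0.01 0.01 1.  ] px [ 0.08 -1.    0.01]
pred [320.23 181.56] obs [319.8  179.89] 691
lin cm [  2.68 -23.73 -29.18] rot [-89.25   5.26  -0.4 ]
```

View pics/w13.png

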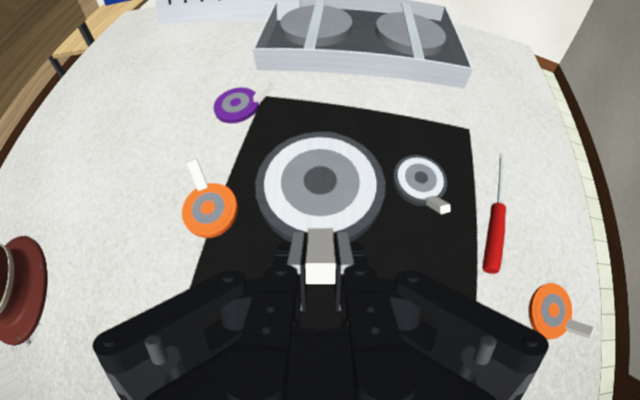

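>>> {"api": "carry_out", "payload": {"steps": [{"linear": [0,0,0],"rot": [-10,0.6,0],"fingers": 5},{"linear": [0,0,0],"rot": [-10,0.6,0],"fingers": 5},{"linear": [0,0,0],"rot": [-10,0.6,0],"fingers": 5},{"linear": [0,0,0],"rot": [-10,0.6,0],"fingers": 5},{"linear": [0,0,0],"rot": [-10,0.6,0],"fingers": 5},{"linear": [0,0,0],"rot": [-10,0.6,0],"fingers": 5},{"linear": [0,0,0],"rot": [-10,0.6,0],"fingers": 5},{"linear": [0,0,0],"rot": [-10,0.6,0],"fingers": 5},{"linear": [0,0,0],"rot": [-9,0.5,0],"fingers": 5},{"linear": [0,0,0],"rot": [0,0,0],"fingers": 5},{"linear": [0,0,0],"rot": [0,0,0],"fingers": 5}]}}

```text
clock: 23.82
tool_pos: [507.0, 137.9, 197.1]
eef_rot: [-137.5, 2.4, 5.9]
force: [0.2, -0.4, -2.2]
finger_gap: 12.6
```

Run:
```python
from h import *
s,p,R=st(); print(p,s["eef_rot"])
to(*place(1,110))
```

```text
[506.98 137.9  197.13] [-137.53    2.43    5.91]
lin cm [  7.12  26.84 -25.76] rot [ 2.52  1.35 -2.11]
```

>>> {"api": "carry_out", "payload": {"steps": [{"linear": [1.0,3.8,-3.7],"rot": [2.5,1.3,-2.1],"fingers": 5},{"linear": [1.0,3.8,-3.7],"rot": [0,0,0],"fingers": 5},{"linear": [1.0,3.8,-3.7],"rot": [0,0,0],"fingers": 5},{"linear": [1.0,3.8,-3.7],"rot": [0,0,0],"fingers": 5},{"linear": [1.0,3.8,-3.7],"rot": [0,0,0],"fingers": 5},{"linear": [1.0,3.8,-3.7],"rot": [0,0,0],"fingers": 5},{"linear": [1.0,3.4,-3.3],"rot": [0,0,0],"fingers": 5},{"linear": [0,0,0],"rot": [0,0,0],"fingers": 5},{"linear": [0,0,0],"rot": [0,0,0],"fingers": 5},{"linear": [0,0,0],"rot": [0,0,0],"fingers": 5}]}}

```text
clock: 25.08
tool_pos: [612.3, -245.4, 202.5]
eef_rot: [-133.7, -1.4, 4.8]
force: [-0.5, 0.5, -2.2]
finger_gap: 12.5
```

Run:
```python
from h import *
s,p,R=st(); print(p,s["eef_rot"]); heldplate()
to(*place(1,80))
```

```text
[ 612.29 -245.41  202.55] [-133.65   -1.42    4.76]
held plate in rack: [ -5.63 -44.07 157.37] normal [0.03 1.   0.02] px [-0.03 -0.02  1.  ]
lin cm [0.5  0.75 3.52] rot [-1.32 -2.24 -0.2 ]
```

>>> {"api": "carry_out", "payload": {"steps": [{"linear": [0.5,-1.4,1.4],"rot": [-1.3,-2.2,-0.2],"fingers": 5},{"linear": [0,0,0],"rot": [0,0,0],"fingers": 5},{"linear": [0,2.1,2.1],"rot": [0,0,0],"fingers": 5},{"linear": [0,0,0],"rot": [0,0,0],"fingers": 5},{"linear": [0,0,0],"rot": [0,0,0],"fingers": 5},{"linear": [0,0,0],"rot": [0,0,0],"fingers": 5}]}}

```text
clock: 25.82
tool_pos: [614.6, -222.1, 174.0]
eef_rot: [-134.9, 0.0, 6.6]
force: [1.0, 1.3, -2.0]
finger_gap: 12.9
```

Run:
```python
from h import *
s,p,R=st(); print(p,s["eef_rot"]); checkheld("w14")
to(*place(1,65))
```

```text
[ 614.64 -222.11  174.  ] [-134.85    0.01    6.63]
[ 614.64 -222.11  174.  ] [-134.85    0.01    6.63] 12.921385016894895 [ 1.02  1.31 -2.04]
held plate in rack: [ -1.41 -22.1  129.07] normal [-0.  1.  0.] px [ 0. -0.  1.]
pred [320.92 182.36] obs [319.75 178.74] 742
lin cm [0.13 1.34 0.98] rot [-0.13  0.07  0.1 ]
```

View pics/w14.png

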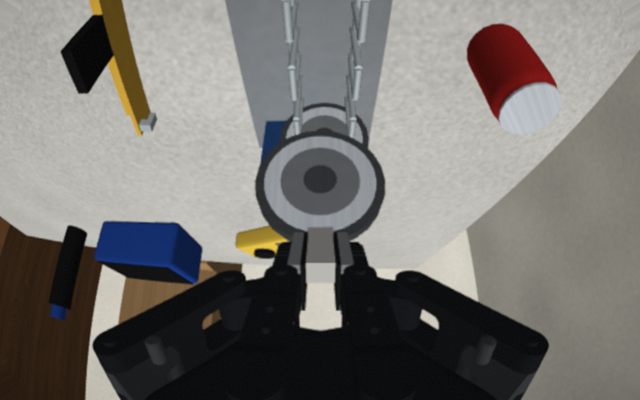

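>>> {"api": "carry_out", "payload": {"steps": [{"linear": [0.1,1.3,0.9],"rot": [0,0,0],"fingers": 5},{"linear": [0,0,0],"rot": [0,0,0],"fingers": 5},{"linear": [0,0,0],"rot": [0,0,0],"fingers": 5},{"linear": [0,0,0],"rot": [0,0,0],"fingers": 5}]}}

```text
clock: 26.38
tool_pos: [616.4, -225.8, 158.5]
eef_rot: [-134.9, -0.1, 6.6]
force: [0.0, 0.4, -2.2]
finger_gap: 12.6
```

Run:
```python
from h import *
heldplate()
to(*place(1,30))
```

```text
held plate in rack: [ -0.03 -26.   113.55] normal [-0.  1.  0.] px [-0. -0.  1.]
lin cm [0.01 2.44 2.59] rot [-0.11  0.    0.13]
```

>>> {"api": "carry_out", "payload": {"steps": [{"linear": [0,0.9,1.0],"rot": [0,0,0],"fingers": 5},{"linear": [0,0.9,0.9],"rot": [0,0,0],"fingers": 5},{"linear": [0,0.6,0.6],"rot": [0,0,0],"fingers": 5},{"linear": [0,0,0],"rot": [0,0,0],"fingers": 5},{"linear": [0,0,0],"rot": [0,0,0],"fingers": 5},{"linear": [0,0,0],"rot": [0,0,0],"fingers": 5}]}}

```text
clock: 27.12
tool_pos: [616.6, -224.6, 120.9]
eef_rot: [-134.9, -0.0, 6.6]
force: [-0.1, -0.5, -1.4]
finger_gap: 12.5
```

Run:
```python
from h import *
checkheld("w15")
to(*place(1,0))
```

```text
[ 616.56 -224.63  120.86] [-134.89   -0.05    6.65] 12.473889442949725 [-0.08 -0.5  -1.39]
held plate in rack: [  0.27 -24.84  75.94] normal [-0.  1.  0.] px [-0. -0.  1.]
pred [320.91 182.29] obs [319.74 178.74] 737
lin cm [-0.03  1.99  1.98] rot [-0.11  0.06  0.15]
```

View pics/w15.png

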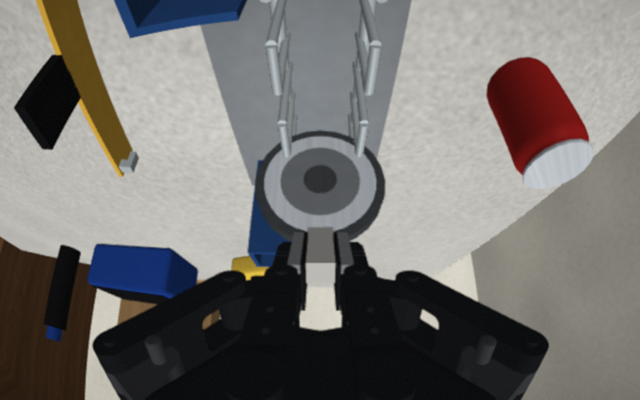

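In the gap (hoops at columns 285 and 362 pass in front of the plate). Going down.

>>> {"api": "carry_out", "payload": {"steps": [{"linear": [0,0.8,0.8],"rot": [0,0,0],"fingers": 5},{"linear": [0,0.6,0.6],"rot": [0,0,0],"fingers": 5},{"linear": [0,0.4,0.4],"rot": [0,0,0],"fingers": 5},{"linear": [0,0,0],"rot": [0,0,0],"fingers": 5},{"linear": [0,0,0],"rot": [0,0,0],"fingers": 5}]}}

```text
clock: 27.8
tool_pos: [618.2, -224.9, 95.3]
eef_rot: [-135.0, -0.2, 6.8]
force: [-0.2, 0.5, -0.8]
finger_gap: 12.1
```

Run:
```python
from h import *
s,p,R=st();print(s["force"]);heldplate()
to(*place(1,0))
```

```text
[-0.19  0.47 -0.84]
held plate in rack: [  2.  -25.4  50.4] normal [-0.  1.  0.] px [-0. -0.  1.]
lin cm [-0.18  0.14  0.2 ] rot [-0.01  0.04  0.32]
```

>>> {"api": "carry_out", "payload": {"steps": [{"linear": [-0.2,0.2,0.2],"rot": [0,0,0],"fingers": 5},{"linear": [0,0,0],"rot": [0,0,0],"fingers": 40},{"linear": [0,0,0],"rot": [0,0,0],"fingers": 40},{"linear": [0,0,0],"rot": [0,0,0],"fingers": 40},{"linear": [0,-2,0],"rot": [0,0,0],"fingers": 40},{"linear": [0,-5,0],"rot": [0,0,0],"fingers": 40},{"linear": [0,-5,0],"rot": [0,0,0],"fingers": 40},{"linear": [0,-2,0],"rot": [0,0,0],"fingers": 40}]}}

```text
clock: 28.8
tool_pos: [603.9, -123.9, 198.1]
eef_rot: [-135.2, -0.3, 6.7]
force: [0.3, -0.3, -0.5]
finger_gap: 34.4
```

Run:
```python
from h import *
s,p,R=st(); print(p,s["eef_rot"])
shot("wrist","w16")
P,Rt=pick("A",90); print(P); to(P+[0,0,110],Rt)
P,Rt=pick("B",90); print(P); to(P+[0,0,110],Rt)
```

```text
[ 603.92 -123.92  198.1 ] [-135.15   -0.3     6.68]
[526.15 249.84  82.04]
lin cm [ -3.41 -26.38  27.22] rot [ 89.44 -19.07   0.45]
[666.73 235.53  82.04]
lin cm [ 10.37 -24.12  25.12] rot [ 89.31 -20.74   0.44]
```

View pics/w16.png

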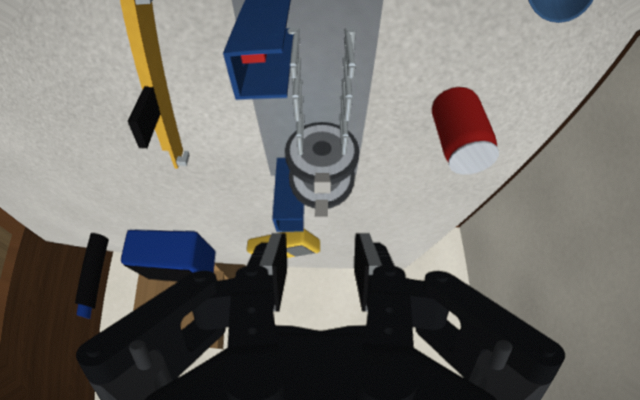

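>>> {"api": "carry_out", "payload": {"steps": [{"linear": [-0.5,-4.1,4.2],"rot": [0,0,0],"fingers": 40},{"linear": [-0.5,-4.1,4.2],"rot": [0,0,0],"fingers": 40},{"linear": [-0.5,-4.1,4.2],"rot": [0,0,0],"fingers": 40},{"linear": [-0.5,-4.1,4.2],"rot": [0,0,0],"fingers": 40},{"linear": [-0.5,-4.1,4.2],"rot": [0,0,0],"fingers": 40},{"linear": [-0.5,-4.1,4.2],"rot": [0,0,0],"fingers": 40},{"linear": [0,0,0],"rot": [9.9,-2.1,0],"fingers": 40},{"linear": [0,0,0],"rot": [9.9,-2.1,0],"fingers": 40},{"linear": [0,0,0],"rot": [9.9,-2.1,0],"fingers": 40},{"linear": [0,0,0],"rot": [9.9,-2.1,0],"fingers": 40},{"linear": [0,0,0],"rot": [9.9,-2.1,0],"fingers": 40},{"linear": [0,0,0],"rot": [9.9,-2.1,0],"fingers": 40}]}}

```text
clock: 30.35
tool_pos: [526.5, 244.0, 192.6]
eef_rot: [-73.6, 2.5, 19.8]
force: [-0.9, -0.9, -0.4]
finger_gap: 34.2
```

>>> {"api": "carry_out", "payload": {"steps": [{"linear": [0,0,0],"rot": [9.9,-2.1,0],"fingers": 40},{"linear": [0,0,0],"rot": [9.9,-2.1,0],"fingers": 40},{"linear": [0,0,0],"rot": [9.9,-2.1,0],"fingers": 40},{"linear": [0,0,0],"rot": [0,0,0],"fingers": 40},{"linear": [0,0,0],"rot": [0,0,0],"fingers": 40},{"linear": [0,0,0],"rot": [0,0,0],"fingers": 40}]}}

```text
clock: 31.1
tool_pos: [527.4, 239.6, 194.5]
eef_rot: [-43.3, -1.0, 24.9]
force: [-0.2, 0.1, 0.3]
finger_gap: 34.0
```

Run:
```python
from h import *
s,p,R=st(); print(p,s["eef_rot"],s["joints"])
to(*pick("A",90))
```

```text
[527.37 239.55 194.55] [-43.3   -1.    24.87] [ -5.8   40.82   0.75  95.13 -47.36  70.95  47.37]
lin cm [ 0.13  8.44 -7.52] rot [-1.71  1.32  0.07]
```

>>> {"api": "carry_out", "payload": {"steps": [{"linear": [0.1,4.2,-3.7],"rot": [-1.7,1.3,0],"fingers": 40},{"linear": [0,4.2,-3.7],"rot": [0,0,0],"fingers": 40},{"linear": [0,0,0],"rot": [0,0,0],"fingers": 40},{"linear": [0,0,0],"rot": [0,0,0],"fingers": 40},{"linear": [0,0,0],"rot": [0,0,0],"fingers": 40}]}}

```text
clock: 31.72
tool_pos: [527.5, 257.2, 90.2]
eef_rot: [-45.3, -1.0, 24.7]
force: [0.6, -0.2, -0.8]
finger_gap: 34.2
```

Run:
```python
from h import *
s,p,R=st(); print(p,s["eef_rot"])
to(*pick("A",40))
```

```text
[527.52 257.23  90.23] [-45.33  -1.02  24.68]
lin cm [-0.47  5.15 -0.98] rot [0.32 1.2  0.25]
```

>>> {"api": "carry_out", "payload": {"steps": [{"linear": [-0.5,2.2,-0.9],"rot": [0.3,1.2,0.2],"fingers": 40},{"linear": [0,2.5,-0.1],"rot": [0,0,0],"fingers": 40},{"linear": [0,0,0],"rot": [0,0,0],"fingers": 40},{"linear": [0,0,0],"rot": [0,0,0],"fingers": 40},{"linear": [0,0,0],"rot": [0,0,0],"fingers": 40}]}}

```text
clock: 32.35
tool_pos: [514.5, 278.8, 51.4]
eef_rot: [-45.2, -0.3, 23.8]
force: [-0.0, -0.1, 0.1]
finger_gap: 34.1
```

Run:
```python
from h import *
s,p,R=st(); print(p,s["eef_rot"])
to(*pick("A",0)); shot("wrist","w17")
```

```text
[514.55 278.81  51.39] [-45.2   -0.34  23.78]
lin cm [-0.15  4.63 -0.02] rot [0.2  0.09 0.39]
```

View pics/w17.png

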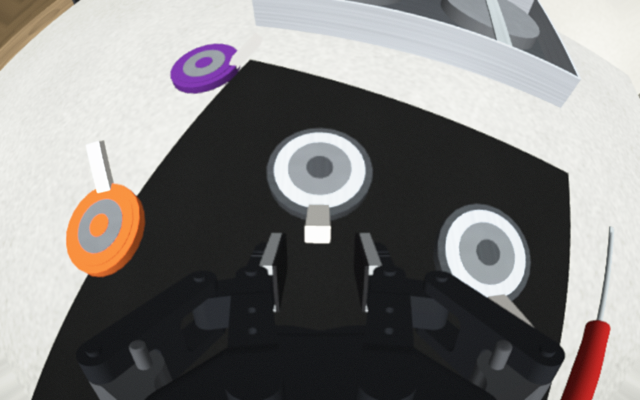

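>>> {"api": "carry_out", "payload": {"steps": [{"linear": [-0.1,1.5,0],"rot": [0.2,0.1,0.4],"fingers": 40},{"linear": [0,1.6,0],"rot": [0,0,0],"fingers": 40},{"linear": [0,1.3,0],"rot": [0,0,0],"fingers": 40},{"linear": [0,0,0],"rot": [0,0,0],"fingers": 40},{"linear": [0,0,0],"rot": [0,0,0],"fingers": 40},{"linear": [0,0,0],"rot": [0,0,0],"fingers": 40}]}}

```text
clock: 33.15
tool_pos: [500.5, 308.6, 18.0]
eef_rot: [-45.0, 0.0, 24.0]
force: [-0.1, 0.3, 0.6]
finger_gap: 34.3
```

Run:
```python
from h import *
s,p,R=st(); print(p,s["eef_rot"])
to(*pick("A",0))
```

```text
[500.46 308.63  17.96] [-45.01   0.02  23.99]
lin cm [-0.04 -0.07 -0.01] rot [ 0.01 -0.02 -0.01]
```

>>> {"api": "carry_out", "payload": {"steps": [{"linear": [0,0,0],"rot": [0,0,0],"fingers": 5},{"linear": [0,0,0],"rot": [0,0,0],"fingers": 5},{"linear": [0,0,0],"rot": [0,0,0],"fingers": 5},{"linear": [0,0,0],"rot": [0,0,0],"fingers": 5},{"linear": [0,-2,2],"rot": [0,0,0],"fingers": 5},{"linear": [0,-3,3],"rot": [0,0,0],"fingers": 5},{"linear": [0,-3,3],"rot": [0,0,0],"fingers": 5},{"linear": [0,-3,3],"rot": [0,0,0],"fingers": 5},{"linear": [0,-3,3],"rot": [0,0,0],"fingers": 5},{"linear": [0,0,0],"rot": [0,0,0],"fingers": 5},{"linear": [0,0,0],"rot": [0,0,0],"fingers": 5}]}}

```text
clock: 34.52
tool_pos: [500.6, 304.6, 216.4]
eef_rot: [-45.7, 0.4, 23.8]
force: [-0.7, 0.5, -2.9]
finger_gap: 12.8
```

Run:
```python
from h import *
checkheld("w18"); to(*place(2,110))
```

```text
[500.57 304.59 216.42] [-45.69   0.36  23.78] 12.787323008135578 [-0.66  0.54 -2.88]
held plate in rack: [-68.5  569.62 202.98] normal [0.   0.01 1.  ] px [ 0.3  -0.95  0.01]
pred [320.23 181.68] obs [320.6  180.18] 705
lin cm [ -9.27 -32.78 -35.57] rot [-88.56  19.14  -0.27]
```

>>> {"api": "carry_out", "payload": {"steps": [{"linear": [0,0,0],"rot": [-9.9,2.1,0],"fingers": 5},{"linear": [0,0,0],"rot": [-9.9,2.1,0],"fingers": 5},{"linear": [0,0,0],"rot": [-9.9,2.1,0],"fingers": 5},{"linear": [0,0,0],"rot": [-9.9,2.1,0],"fingers": 5},{"linear": [0,0,0],"rot": [-9.9,2.1,0],"fingers": 5},{"linear": [0,0,0],"rot": [-9.9,2.1,0],"fingers": 5},{"linear": [0,0,0],"rot": [-9.9,2.1,0],"fingers": 5},{"linear": [0,0,0],"rot": [-9.9,2.1,0],"fingers": 5},{"linear": [0,0,0],"rot": [-9,2,0],"fingers": 5},{"linear": [0,0,0],"rot": [0,0,0],"fingers": 5},{"linear": [0,0,0],"rot": [0,0,0],"fingers": 5}]}}

```text
clock: 35.95
tool_pos: [491.8, 302.1, 194.9]
eef_rot: [-137.8, 1.9, 5.9]
force: [0.4, -1.1, -2.0]
finger_gap: 12.8
```

Run:
```python
from h import *
s,p,R=st(); print(p,s["eef_rot"])
to(*place(2,110))
```

```text
[491.78 302.08 194.92] [-137.83    1.91    5.89]
lin cm [  6.9   35.39 -33.45] rot [ 2.82  0.96 -1.76]
```

>>> {"api": "carry_out", "payload": {"steps": [{"linear": [0.7,3.5,-3.5],"rot": [2.8,1,-1.8],"fingers": 5},{"linear": [0.7,3.7,-3.6],"rot": [0,0,0],"fingers": 5},{"linear": [0.7,3.7,-3.6],"rot": [0,0,0],"fingers": 5},{"linear": [0.7,3.7,-3.6],"rot": [0,0,0],"fingers": 5},{"linear": [0.7,3.7,-3.6],"rot": [0,0,0],"fingers": 5},{"linear": [0.7,3.7,-3.6],"rot": [0,0,0],"fingers": 5},{"linear": [0.7,3.7,-3.6],"rot": [0,0,0],"fingers": 5},{"linear": [0.7,3.4,-3.4],"rot": [0,0,0],"fingers": 5},{"linear": [0.7,3.0,-3.0],"rot": [0,0,0],"fingers": 5},{"linear": [0,0,0],"rot": [0,0,0],"fingers": 5},{"linear": [0,0,0],"rot": [0,0,0],"fingers": 5},{"linear": [0,0,0],"rot": [0,0,0],"fingers": 5}]}}

```text
clock: 37.45
tool_pos: [598.7, -171.1, 200.0]
eef_rot: [-132.9, -1.6, 4.4]
force: [0.7, 1.2, -1.7]
finger_gap: 12.9
```

Run:
```python
from h import *
s,p,R=st(); print(p,s["eef_rot"]); heldplate()
to(*place(2,110));to(*place(2,65))
```

```text
[ 598.7  -171.12  199.99] [-132.93   -1.58    4.42]
held plate in rack: [-10.65  31.85 154.67] normal [0.04 1.   0.04] px [-0.03 -0.04  1.  ]
lin cm [ 1.17  0.14 -0.53] rot [-2.04 -2.59 -0.3 ]
lin cm [1.05 3.43 2.53] rot [-2.04 -2.59 -0.3 ]
```

>>> {"api": "carry_out", "payload": {"steps": [{"linear": [1.1,0.1,-0.4],"rot": [-2.0,-2.6,-0.3],"fingers": 5},{"linear": [0,0,0],"rot": [0,0,0],"fingers": 5},{"linear": [0,1.6,1.6],"rot": [0,0,0],"fingers": 5},{"linear": [0,1.4,1.4],"rot": [0,0,0],"fingers": 5},{"linear": [0,0,0],"rot": [0,0,0],"fingers": 5},{"linear": [0,0,0],"rot": [0,0,0],"fingers": 5},{"linear": [0,0,0],"rot": [0,0,0],"fingers": 5}]}}

```text
clock: 38.33
tool_pos: [613.6, -168.9, 158.5]
eef_rot: [-135.1, 0.1, 7.2]
force: [0.5, 0.3, -1.6]
finger_gap: 12.5
```

Run:
```python
from h import *
checkheld("w19")
to(*place(2,65))
```

```text
[ 613.56 -168.88  158.51] [-135.05    0.07    7.21] 12.488169549547393 [ 0.46  0.33 -1.6 ]
held plate in rack: [  3.63  30.76 113.62] normal [-0.01  1.   -0.  ] px [0. 0. 1.]
pred [320.87 182.32] obs [320.51 179.18] 742
lin cm [-0.37  0.46 -0.34] rot [0.06 0.53 0.47]
```

>>> {"api": "carry_out", "payload": {"steps": [{"linear": [-0.3,0.5,-0.3],"rot": [0,0.5,0.4],"fingers": 5},{"linear": [0,0,0],"rot": [0,0,0],"fingers": 5},{"linear": [0,0,0],"rot": [0,0,0],"fingers": 5},{"linear": [0,0,0],"rot": [0,0,0],"fingers": 5}]}}

```text
clock: 38.88
tool_pos: [611.4, -176.1, 158.5]
eef_rot: [-135.1, -0.1, 6.5]
force: [0.2, 0.2, -1.9]
finger_gap: 12.6
```

Run:
```python
from h import *
heldplate()
to(*place(2,30))
```

```text
held plate in rack: [  0.65  23.8  113.59] normal [ 0.  1. -0.] px [-0.  0.  1.]
lin cm [-0.06  2.43  2.6 ] rot [ 0.07 -0.12  0.08]
```

>>> {"api": "carry_out", "payload": {"steps": [{"linear": [0,0.9,1.0],"rot": [0,0,0],"fingers": 5},{"linear": [0,0.9,0.9],"rot": [0,0,0],"fingers": 5},{"linear": [0,0.6,0.6],"rot": [0,0,0],"fingers": 5},{"linear": [0,0,0],"rot": [0,0,0],"fingers": 5},{"linear": [0,0,0],"rot": [0,0,0],"fingers": 5},{"linear": [0,0,0],"rot": [0,0,0],"fingers": 5}]}}

```text
clock: 39.62
tool_pos: [611.5, -174.8, 120.3]
eef_rot: [-135.1, -0.1, 6.5]
force: [-1.4, -0.4, -1.0]
finger_gap: 12.9
```

Run:
```python
from h import *
checkheld("w20")
to(*place(2,0))
```

```text
[ 611.5  -174.76  120.28] [-135.06   -0.05    6.55] 12.850022866774276 [-1.39 -0.41 -1.  ]
held plate in rack: [ 0.87 25.15 75.4 ] normal [-0.  1. -0.] px [-0.  0.  1.]
pred [320.93 182.28] obs [320.57 179.19] 738
lin cm [-0.09  1.95  1.94] rot [ 0.06 -0.02  0.08]
```

View pics/w20.png

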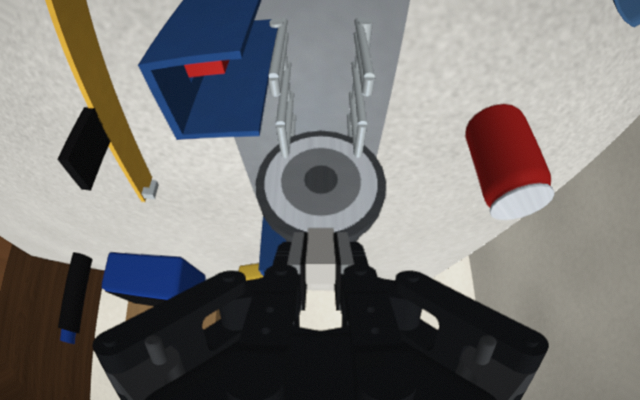

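>>> {"api": "carry_out", "payload": {"steps": [{"linear": [0,0.8,0.8],"rot": [0,0,0],"fingers": 5},{"linear": [0,0.6,0.6],"rot": [0,0,0],"fingers": 5},{"linear": [0,0.4,0.4],"rot": [0,0,0],"fingers": 5},{"linear": [0,0,0],"rot": [0,0,0],"fingers": 5},{"linear": [0,0,0],"rot": [0,0,0],"fingers": 5}]}}

```text
clock: 40.3
tool_pos: [612.0, -175.6, 94.5]
eef_rot: [-135.2, -0.1, 6.5]
force: [-0.3, 0.7, -0.0]
finger_gap: 12.7
```

Run:
```python
from h import *
s,p,R=st();print(s["force"]);heldplate()
to(*place(2,0))
```

```text
[-0.34  0.74 -0.  ]
held plate in rack: [ 1.31 24.16 49.62] normal [-0.  1. -0.] px [-0.  0.  1.]
lin cm [-0.12  0.06  0.16] rot [ 0.17 -0.07  0.1 ]
```

>>> {"api": "carry_out", "payload": {"steps": [{"linear": [-0.1,0.1,0.2],"rot": [0,0,0],"fingers": 5},{"linear": [0,0,0],"rot": [0,0,0],"fingers": 40},{"linear": [0,0,0],"rot": [0,0,0],"fingers": 40},{"linear": [0,0,0],"rot": [0,0,0],"fingers": 40},{"linear": [0,-2,0],"rot": [0,0,0],"fingers": 40},{"linear": [0,-5,0],"rot": [0,0,0],"fingers": 40},{"linear": [0,-5,0],"rot": [0,0,0],"fingers": 40},{"linear": [0,-2,0],"rot": [0,0,0],"fingers": 40}]}}

```text
clock: 41.3
tool_pos: [598.5, -76.2, 193.7]
eef_rot: [-135.3, 0.0, 6.3]
force: [-1.0, -0.4, 0.4]
finger_gap: 34.3
```

Run:
```python
from h import *
s,p,R=st(); print(p,s["eef_rot"])
shot("wrist","w21")
P,Rt=pick("B",90); print(P); to(P+[0,0,110],Rt)
```

```text
[598.52 -76.22 193.67] [-135.35    0.01    6.31]
[666.73 235.53  82.04]
lin cm [ 10.16 -21.19  21.35] rot [ 89.4  -21.18   0.06]
```

View pics/w21.png

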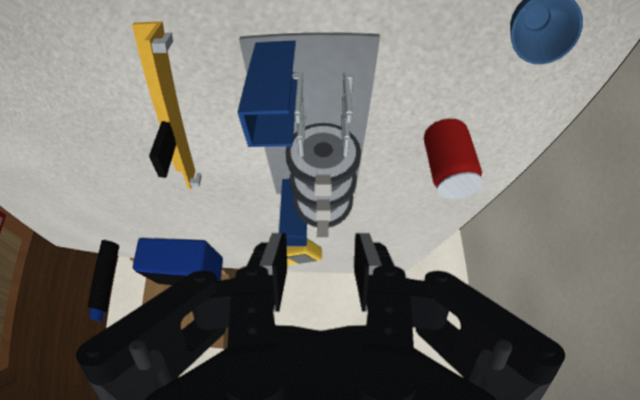

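Run:
```python
from h import *
im,c=load("w3")
for uv in[(455,162),(485,105),(503,52)]: print(onz("wrist",uv,12,c))
print(pick("B",0)[0],pick("B",40)[0])
```

```text
[721.22 216.55  12.  ]
[741.77 316.03  12.  ]
[750.06 410.83  12.  ]
[639.33 292.97  18.4 ] [651.51 267.45  46.68]
```

>>> {"api": "carry_out", "payload": {"steps": [{"linear": [1.6,-3.5,3.6],"rot": [0,0,0],"fingers": 40},{"linear": [1.6,-3.5,3.6],"rot": [0,0,0],"fingers": 40},{"linear": [1.6,-3.5,3.6],"rot": [0,0,0],"fingers": 40},{"linear": [1.6,-3.5,3.6],"rot": [0,0,0],"fingers": 40},{"linear": [1.6,-3.5,3.6],"rot": [0,0,0],"fingers": 40},{"linear": [1.6,-3.5,3.6],"rot": [0,0,0],"fingers": 40},{"linear": [0,0,0],"rot": [9.9,-2.3,0],"fingers": 40},{"linear": [0,0,0],"rot": [9.9,-2.3,0],"fingers": 40},{"linear": [0,0,0],"rot": [9.9,-2.3,0],"fingers": 40},{"linear": [0,0,0],"rot": [9.9,-2.3,0],"fingers": 40},{"linear": [0,0,0],"rot": [9.9,-2.3,0],"fingers": 40},{"linear": [0,0,0],"rot": [9.9,-2.3,0],"fingers": 40}]}}

```text
clock: 42.85
tool_pos: [660.8, 241.1, 171.1]
eef_rot: [-73.9, 4.2, 19.4]
force: [-0.5, 0.2, -1.6]
finger_gap: 34.0
```

>>> {"api": "carry_out", "payload": {"steps": [{"linear": [0,0,0],"rot": [9.9,-2.3,0],"fingers": 40},{"linear": [0,0,0],"rot": [9.9,-2.3,0],"fingers": 40},{"linear": [0,0,0],"rot": [9.9,-2.3,0],"fingers": 40},{"linear": [0,0,0],"rot": [0,0,0],"fingers": 40},{"linear": [0,0,0],"rot": [0,0,0],"fingers": 40},{"linear": [0,0,0],"rot": [0,0,0],"fingers": 40}]}}

```text
clock: 43.6
tool_pos: [662.6, 231.0, 166.3]
eef_rot: [-43.5, 0.9, 24.5]
force: [-1.0, 0.3, -0.9]
finger_gap: 34.1
```

Run:
```python
from h import *
s,p,R=st(); print(p,s["eef_rot"],s["joints"])
to(*pick("B",90)); shot("wrist","w22")
```

```text
[662.56 231.04 166.34] [-43.54   0.95  24.48] [ -0.84  54.16  -6.83  68.64 -38.37  79.03  33.39]
lin cm [ 0.7   5.97 -5.94] rot [-1.47 -1.39  0.06]
```

View pics/w22.png

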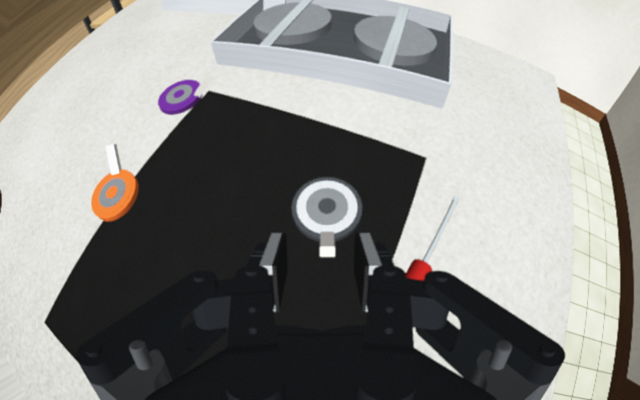

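>>> {"api": "carry_out", "payload": {"steps": [{"linear": [0.7,2.6,-3.0],"rot": [-1.5,-1.4,0],"fingers": 35},{"linear": [0,2.6,-3.0],"rot": [0,0,0],"fingers": 35},{"linear": [0,0,0],"rot": [0,0,0],"fingers": 35},{"linear": [0,0,0],"rot": [0,0,0],"fingers": 35},{"linear": [0,0,0],"rot": [0,0,0],"fingers": 35}]}}

```text
clock: 44.28
tool_pos: [671.7, 239.9, 96.2]
eef_rot: [-45.2, -1.0, 26.2]
force: [-0.3, 0.0, -0.3]
finger_gap: 29.6
```

Run:
```python
from h import *
s,p,R=st(); print(p,s["eef_rot"])
to(*pick("B",40))
```

```text
[671.74 239.91  96.2 ] [-45.25  -1.02  26.18]
lin cm [-0.69  5.88 -1.09] rot [0.24 1.2  0.24]
```

>>> {"api": "carry_out", "payload": {"steps": [{"linear": [-0.6,2.5,-1.0],"rot": [0.2,1.1,0.2],"fingers": 35},{"linear": [0,2.9,-0.1],"rot": [0,0,0],"fingers": 35},{"linear": [0,0,0],"rot": [0,0,0],"fingers": 35},{"linear": [0,0,0],"rot": [0,0,0],"fingers": 35},{"linear": [0,0,0],"rot": [0,0,0],"fingers": 35}]}}

```text
clock: 44.9
tool_pos: [659.4, 264.7, 58.5]
eef_rot: [-45.4, -1.0, 25.4]
force: [0.6, -0.9, 0.1]
finger_gap: 30.1
```

Run:
```python
from h import *
s,p,R=st(); print(p,s["eef_rot"])
to(*pick("B",0)); shot("wrist","w23")
```

```text
[659.4  264.66  58.49] [-45.37  -0.97  25.39]
lin cm [-0.67  5.25 -0.38] rot [0.37 0.6  0.77]
```

View pics/w23.png

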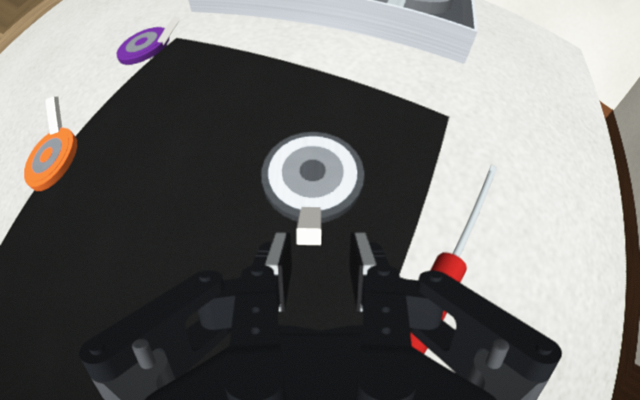

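>>> {"api": "carry_out", "payload": {"steps": [{"linear": [-0.7,1.0,-0.4],"rot": [0.4,0.6,0.8],"fingers": 35},{"linear": [0,1.6,0],"rot": [0,0,0],"fingers": 35},{"linear": [0,1.3,0],"rot": [0,0,0],"fingers": 35},{"linear": [0,0,0],"rot": [0,0,0],"fingers": 35},{"linear": [0,0,0],"rot": [0,0,0],"fingers": 35},{"linear": [0,0,0],"rot": [0,0,0],"fingers": 35}]}}

```text
clock: 45.7
tool_pos: [641.8, 284.7, 25.7]
eef_rot: [-45.0, 0.1, 25.5]
force: [-1.2, 0.2, -0.3]
finger_gap: 30.1
```

Run:
```python
from h import *
s,p,R=st(); print(p,s["eef_rot"],s["force"])
to(*pick("B",0))
```

```text
[641.84 284.7   25.72] [-44.98   0.09  25.48] [-1.21  0.17 -0.32]
lin cm [0.13 1.12 0.09] rot [-0.02 -0.08 -0.05]
```

>>> {"api": "carry_out", "payload": {"steps": [{"linear": [0.1,1.1,0.1],"rot": [0,0,0],"fingers": 35},{"linear": [0,0,0],"rot": [0,0,0],"fingers": 35},{"linear": [0,0,0],"rot": [0,0,0],"fingers": 5},{"linear": [0,0,0],"rot": [0,0,0],"fingers": 5},{"linear": [0,0,0],"rot": [0,0,0],"fingers": 5},{"linear": [0,0,0],"rot": [0,0,0],"fingers": 5},{"linear": [0,-2,2],"rot": [0,0,0],"fingers": 5},{"linear": [0,-3,3],"rot": [0,0,0],"fingers": 5},{"linear": [0,-3,3],"rot": [0,0,0],"fingers": 5},{"linear": [0,-3,3],"rot": [0,0,0],"fingers": 5},{"linear": [0,-3,3],"rot": [0,0,0],"fingers": 5},{"linear": [0,0,0],"rot": [0,0,0],"fingers": 5}]}}

```text
clock: 47.2
tool_pos: [639.1, 289.2, 215.3]
eef_rot: [-45.6, 0.6, 25.3]
force: [0.6, 0.4, -1.1]
finger_gap: 12.7
```

Run:
```python
from h import *
checkheld("w24"); to(*place(3,110,tilt=20))
s,p,R=st();P,Rt=place(3,110,tilt=20); print(P)
print(np.degrees(Ro.from_matrix(Ro.from_rotvec(np.radians([90,0,0])).as_matrix()@R.T@Rt).as_rotvec()))
```

```text
[639.09 289.22 215.3 ] [-45.63   0.56  25.34] 12.719396058266137 [ 0.61  0.44 -1.12]
held plate in rack: [ 66.17 538.28 201.91] normal [0.01 0.01 1.  ] px [ 0.32 -0.95  0.01]
pred [320.18 181.69] obs [320.75 180.98] 695
lin cm [-19.21 -24.43 -27.13] rot [-84.2   20.34  20.93]
[ 620.31 -123.63  200.19]
[ 4.06 -0.38 26.57]
```

>>> {"api": "carry_out", "payload": {"steps": [{"linear": [0,0,0],"rot": [-9.4,2.3,2.3],"fingers": 5},{"linear": [0,0,0],"rot": [-9.4,2.3,2.3],"fingers": 5},{"linear": [0,0,0],"rot": [-9.4,2.3,2.3],"fingers": 5},{"linear": [0,0,0],"rot": [-9.4,2.3,2.3],"fingers": 5},{"linear": [0,0,0],"rot": [-9.4,2.3,2.3],"fingers": 5},{"linear": [0,0,0],"rot": [-9.4,2.3,2.3],"fingers": 5},{"linear": [0,0,0],"rot": [-9.4,2.3,2.3],"fingers": 5},{"linear": [0,0,0],"rot": [-9.4,2.3,2.3],"fingers": 5},{"linear": [0,0,0],"rot": [-8.5,2,2],"fingers": 5},{"linear": [0,0,0],"rot": [0,0,0],"fingers": 5},{"linear": [0,0,0],"rot": [0,0,0],"fingers": 5}]}}

```text
clock: 48.62
tool_pos: [630.1, 278.7, 180.0]
eef_rot: [-138.3, 22.3, 4.7]
force: [0.1, 0.9, -1.0]
finger_gap: 12.7
```

Run:
```python
from h import *
s,p,R=st(); print(p,s["eef_rot"],s["joints"]); print(R)
to(*place(3,110,tilt=20))
```

```text
[630.12 278.67 179.97] [-138.32   22.33    4.74] [-45.66  67.74  27.06  41.93  13.1  109.58 -10.93]
[[ 0.92 -0.19 -0.34]
 [ 0.08 -0.77  0.64]
 [-0.38 -0.62 -0.69]]
lin cm [ -4.75  29.73 -26.78] rot [ 2.69  0.57 -2.79]
```

>>> {"api": "carry_out", "payload": {"steps": [{"linear": [-1.0,1.0,-4.5],"rot": [0,0,0],"fingers": 5},{"linear": [-0.6,3.9,-3.4],"rot": [2.7,0.6,-2.8],"fingers": 5},{"linear": [-0.6,3.9,-3.4],"rot": [0,0,0],"fingers": 5},{"linear": [-0.6,3.9,-3.4],"rot": [0,0,0],"fingers": 5},{"linear": [-0.6,3.9,-3.4],"rot": [0,0,0],"fingers": 5},{"linear": [-0.6,3.9,-3.4],"rot": [0,0,0],"fingers": 5},{"linear": [-0.6,3.5,-3.0],"rot": [0,0,0],"fingers": 5},{"linear": [0,2,-1.5],"rot": [0,0,0],"fingers": 5},{"linear": [0,0,0],"rot": [0,0,0],"fingers": 5},{"linear": [0,0,0],"rot": [0,0,0],"fingers": 5},{"linear": [0,0,0],"rot": [0,0,0],"fingers": 5}]}}

```text
clock: 50.0
tool_pos: [624.4, -114.8, 207.7]
eef_rot: [-133.1, 18.4, 5.7]
force: [-0.5, 0.6, -2.4]
finger_gap: 13.0
```

Run:
```python
from h import *
s,p,R=st(); print(p,s["eef_rot"],s["joints"]); heldplate(); print(R.T)
to(*place(3,110,tilt=20)); to(*place(3,65,tilt=20))
```

```text
[ 624.39 -114.77  207.75] [-133.06   18.37    5.68] [-26.64  47.98  31.31  83.76  23.29  67.93  -0.54]
held plate in rack: [  5.97  85.07 164.75] normal [0.03 1.   0.03] px [ 0.31 -0.04  0.95]
[[ 0.94  0.09 -0.32]
 [-0.16 -0.7  -0.69]
 [-0.29  0.71 -0.65]]
lin cm [-0.23  1.21 -0.02] rot [-2.21 -1.69  0.63]
lin cm [1.19 4.33 2.9 ] rot [-2.21 -1.69  0.63]
```

>>> {"api": "carry_out", "payload": {"steps": [{"linear": [-0.2,1.2,0],"rot": [-2.2,-1.7,0.6],"fingers": 5},{"linear": [0,0,0],"rot": [0,0,0],"fingers": 5},{"linear": [0.7,1.5,1.4],"rot": [0,0,0],"fingers": 5},{"linear": [0.7,1.4,1.3],"rot": [0,0,0],"fingers": 5},{"linear": [0,0,0],"rot": [0,0,0],"fingers": 5},{"linear": [0,0,0],"rot": [0,0,0],"fingers": 5},{"linear": [0,0,0],"rot": [0,0,0],"fingers": 5}]}}

```text
clock: 50.88
tool_pos: [620.8, -121.1, 151.8]
eef_rot: [-135.0, 20.2, 7.0]
force: [0.0, 0.5, -2.1]
finger_gap: 12.6
```

Run:
```python
from h import *
checkheld("w25")
to(*place(3,65,tilt=20))
```

```text
[ 620.83 -121.06  151.78] [-134.96   20.25    7.02] 12.63884471859526 [ 0.05  0.46 -2.05]
held plate in rack: [  0.75  77.38 109.64] normal [-0.01  1.    0.  ] px [0.35 0.   0.94]
pred [320.68 182.61] obs [321.05 179.75] 742
lin cm [-0.2  -0.02 -0.36] rot [0.14 0.5  0.19]
```

View pics/w25.png

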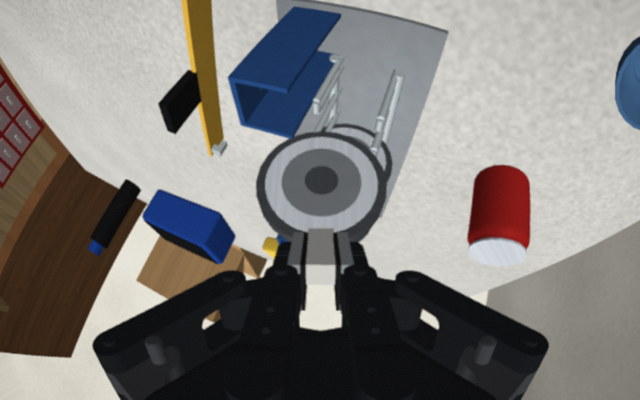

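>>> {"api": "carry_out", "payload": {"steps": [{"linear": [-0.2,0,-0.3],"rot": [0.1,0.5,0.2],"fingers": 5},{"linear": [0,0,0],"rot": [0,0,0],"fingers": 5},{"linear": [0,0,0],"rot": [0,0,0],"fingers": 5},{"linear": [0,0,0],"rot": [0,0,0],"fingers": 5}]}}

```text
clock: 51.42
tool_pos: [620.6, -124.0, 156.4]
eef_rot: [-135.1, 19.8, 6.4]
force: [0.0, 0.9, -2.3]
finger_gap: 12.6
```

Run:
```python
from h import *
heldplate()
to(*place(3,30,tilt=20))
```

```text
held plate in rack: [  0.34  74.62 114.21] normal [ 0.  1. -0.] px [0.34 0.   0.94]
lin cm [1.21 2.39 2.44] rot [ 0.03 -0.17  0.08]
```

>>> {"api": "carry_out", "payload": {"steps": [{"linear": [0.4,0.9,0.9],"rot": [0,0,0],"fingers": 5},{"linear": [0.4,0.8,0.8],"rot": [0,0,0],"fingers": 5},{"linear": [0.4,0.6,0.7],"rot": [0,0,0],"fingers": 5},{"linear": [0,0,0],"rot": [0,0,0],"fingers": 5},{"linear": [0,0,0],"rot": [0,0,0],"fingers": 5},{"linear": [0,0,0],"rot": [0,0,0],"fingers": 5}]}}

```text
clock: 52.18
tool_pos: [620.2, -122.8, 117.3]
eef_rot: [-135.0, 19.9, 6.5]
force: [-0.1, 0.0, -1.9]
finger_gap: 12.8
```

Run:
```python
from h import *
checkheld("w26")
to(*place(3,0,tilt=20))
```

```text
[ 620.22 -122.82  117.35] [-135.04   19.94    6.48] 12.788463864250314 [-0.12  0.03 -1.93]
held plate in rack: [ 0.04 75.79 75.15] normal [ 0.  1. -0.] px [0.34 0.   0.94]
pred [320.62 182.6 ] obs [321.02 179.78] 727
lin cm [0.92 1.87 1.76] rot [ 0.04 -0.07  0.04]
```

View pics/w26.png

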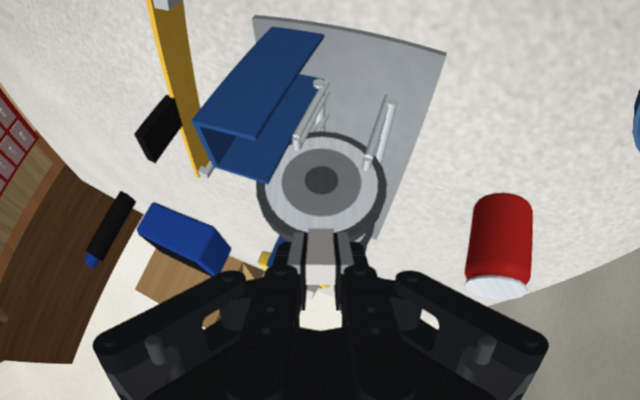

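Plate is in the last gap (hoop ends at columns 310 and 370 in front of it). Lower it.

>>> {"api": "carry_out", "payload": {"steps": [{"linear": [0.4,0.7,0.7],"rot": [0,0,0],"fingers": 5},{"linear": [0.3,0.6,0.5],"rot": [0,0,0],"fingers": 5},{"linear": [0.2,0.4,0.4],"rot": [0,0,0],"fingers": 5},{"linear": [0,0,0],"rot": [0,0,0],"fingers": 5},{"linear": [0,0,0],"rot": [0,0,0],"fingers": 5}]}}

```text
clock: 52.85
tool_pos: [621.5, -123.6, 91.7]
eef_rot: [-135.1, 19.9, 6.5]
force: [0.3, 0.6, -0.8]
finger_gap: 12.5
```

Run:
```python
from h import *
checkheld("w27")
to(*place(3,0,tilt=20))
```

```text
[ 621.51 -123.62   91.67] [-135.08   19.85    6.48] 12.506771304957184 [ 0.3   0.65 -0.77]
held plate in rack: [ 1.3  74.81 49.46] normal [-0.  1. -0.] px [0.34 0.   0.94]
pred [320.66 182.54] obs [320.88 179.71] 727
lin cm [-0.06  0.12  0.14] rot [ 0.07 -0.12  0.1 ]
```

View pics/w27.png

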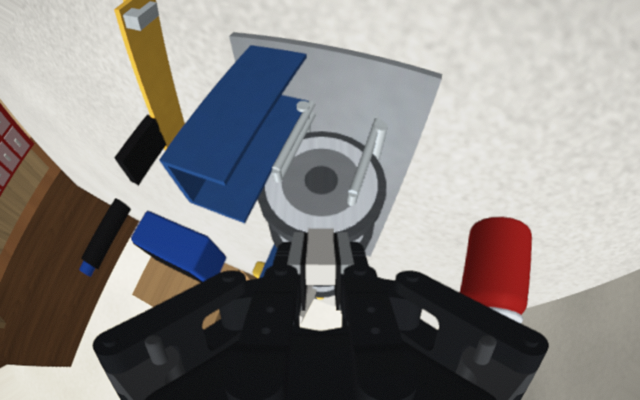

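>>> {"api": "carry_out", "payload": {"steps": [{"linear": [0,0.1,0.2],"rot": [0,0,0],"fingers": 5},{"linear": [0,0,0],"rot": [0,0,0],"fingers": 32},{"linear": [0,0,0],"rot": [0,0,0],"fingers": 32},{"linear": [0,0,0],"rot": [0,0,0],"fingers": 32},{"linear": [0,-2,0],"rot": [0,0,0],"fingers": 32},{"linear": [0,-5,0],"rot": [0,0,0],"fingers": 32},{"linear": [0,-5,0],"rot": [0,0,0],"fingers": 32},{"linear": [0,-5,0],"rot": [0,0,0],"fingers": 32},{"linear": [0,-5,0],"rot": [0,0,0],"fingers": 32},{"linear": [0,0,0],"rot": [0,0,0],"fingers": 32},{"linear": [0,0,0],"rot": [0,0,0],"fingers": 32}]}}

```text
clock: 54.28
tool_pos: [655.2, 38.8, 239.6]
eef_rot: [-135.4, 20.1, 6.1]
force: [-0.3, 0.2, 0.4]
finger_gap: 27.3
```

Run:
```python
from h import *
s,p,R=st(); print(p,s["eef_rot"])
shot("wrist","w28");im,c=shot("scene","s28");shot("top","t28")
crop(im,275,165,150,110,5,"pics/s28c.png")
to([480,-210,250],Ro.from_euler('xyz',[-90,0,5],degrees=True).as_matrix())
```

```text
[655.16  38.8  239.64] [-135.37   20.12    6.07]
lin cm [-19.17  20.43 -11.86] rot [ 45.08   8.96 -18.68]
```

View pics/w28.png

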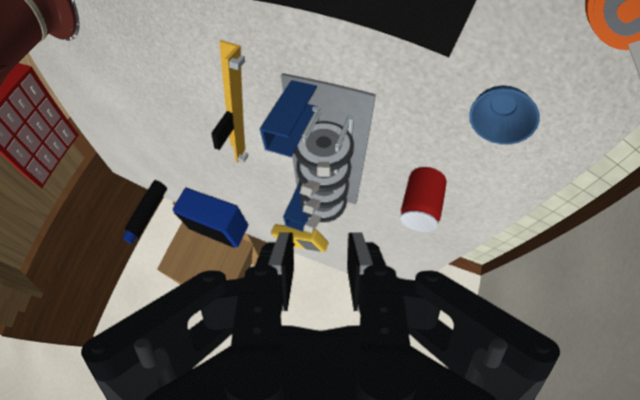

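View pics/s28c.png

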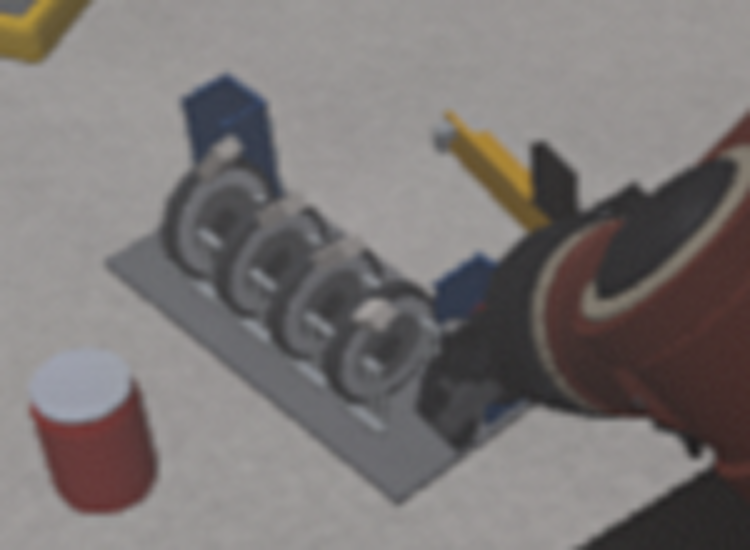

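>>> {"api": "carry_out", "payload": {"steps": [{"linear": [0,0,0],"rot": [9,1.8,-3.7],"fingers": 32},{"linear": [0,0,0],"rot": [9,1.8,-3.7],"fingers": 32},{"linear": [0,0,0],"rot": [9,1.8,-3.7],"fingers": 32},{"linear": [0,0,0],"rot": [9,1.8,-3.7],"fingers": 32},{"linear": [0,0,0],"rot": [9,1.8,-3.7],"fingers": 32},{"linear": [0,0,0],"rot": [0,10,0],"fingers": 32},{"linear": [0,0,0],"rot": [0,0,0],"fingers": 32},{"linear": [0,0,0],"rot": [0,0,0],"fingers": 32}]}}

```text
clock: 55.42
tool_pos: [649.9, 26.9, 231.9]
eef_rot: [-89.3, 0.6, -6.4]
force: [0.6, 0.4, 0.2]
finger_gap: 27.6
```

Run:
```python
from h import *
s,p,R=st(); print(p,s["eef_rot"])
to([440,-270,290],Ro.from_euler('xyz',[-90,0,-5],degrees=True).as_matrix())
```

```text
[649.91  26.91 231.93] [-89.33   0.6   -6.42]
lin cm [-17.6   -5.99 -31.79] rot [-0.67 -1.43 -0.59]
```

>>> {"api": "carry_out", "payload": {"steps": [{"linear": [-2.6,-0.9,-4.5],"rot": [-0.7,-1.4,-0.6],"fingers": 32},{"linear": [-2.6,-0.9,-4.5],"rot": [0,0,0],"fingers": 32},{"linear": [-2.6,-0.9,-4.5],"rot": [0,0,0],"fingers": 32},{"linear": [-2.6,-0.9,-4.5],"rot": [0,0,0],"fingers": 32},{"linear": [-2.6,-0.9,-4.5],"rot": [0,0,0],"fingers": 32},{"linear": [-2.6,-0.9,-4.5],"rot": [0,0,0],"fingers": 32},{"linear": [-2,-0.6,-4.5],"rot": [0,0,0],"fingers": 32},{"linear": [0,0,0],"rot": [0,0,0],"fingers": 32},{"linear": [0,0,0],"rot": [0,0,0],"fingers": 32},{"linear": [0,0,0],"rot": [0,0,0],"fingers": 32},{"linear": [0,0,0],"rot": [0,0,0],"fingers": 32}]}}

```text
clock: 56.8
tool_pos: [448.6, -271.7, 288.6]
eef_rot: [-90.1, 0.4, -2.6]
force: [-0.4, -0.4, 1.1]
finger_gap: 27.1
```

Run:
```python
from h import *
s,p,R=st(); print(p,s["eef_rot"],s["joint_velocities"])
shot("wrist","w29");shot("scene","s29");shot("top","t29")
```

```text
[ 448.64 -271.68  288.64] [-90.05   0.4   -2.61] [-0.68  0.21 -0.59 -0.04  0.02  0.02  0.06]
```

View pics/w29.png

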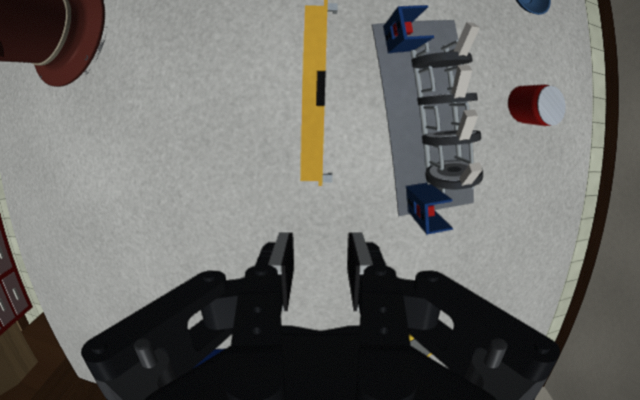

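Run:
```python
from h import *
im,c=load("w29")
a=rectify("wrist",im,c,380,520,-340,-70,32,2.5);b=rectify("wrist",im,c,380,520,-260,-130,78,2.5)
cv2.imwrite("pics/b32.png",a);cv2.imwrite("pics/b78.png",cv2.resize(b,None,fx=2,fy=2))
sc,cs=load("s29"); cv2.imwrite("pics/bs32.png",rectify("scene",sc,cs,380,520,-340,-70,32,2.5))
```

```text
(no output)
```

View pics/b32.png

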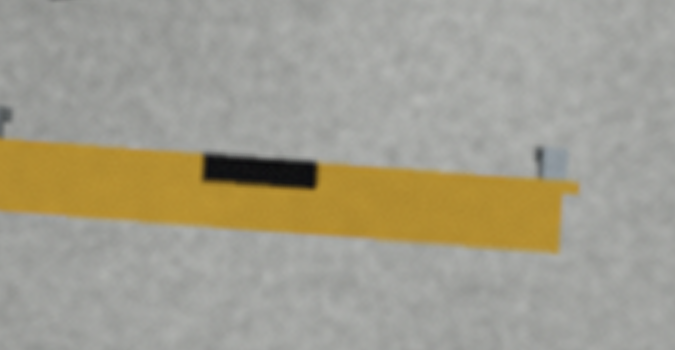

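View pics/b78.png

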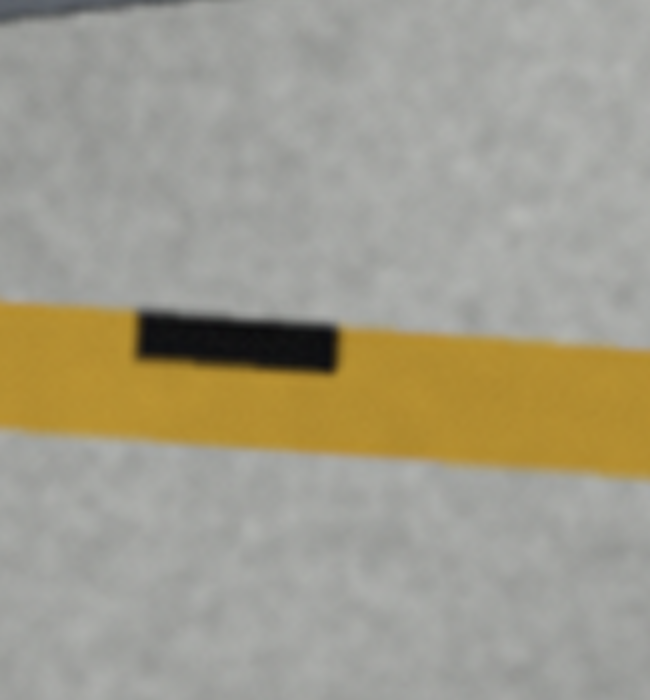

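View pics/bs32.png

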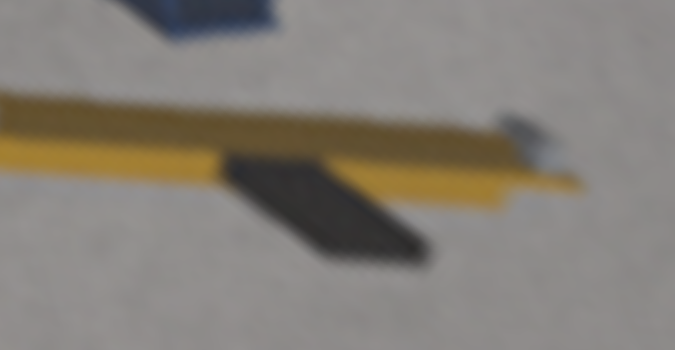

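```bash
cat >> h.py <<'E'
BX,BY,BYAW=451.7,-177.2,-4.0
def tv(x,y,z,yaw): return np.array([x,y,z],float),Ro.from_euler('xyz',[-90,0,yaw],degrees=True).as_matrix()
def rk(x,y):
    return (rackT(RX,RY,RYAW)@np.array([x,y,0,1.]))[:2]
E
python3 - <<'E'
from h import *
to(*tv(BX,BY,120,BYAW))
E
```

```text
lin cm [ 0.01 16.87  9.54] rot [ 0.08  1.31 -0.39]
```

>>> {"api": "carry_out", "payload": {"steps": [{"linear": [0,3.5,3.2],"rot": [0,1.3,-0.4],"fingers": 40},{"linear": [0,4.5,3.2],"rot": [0,0,0],"fingers": 40},{"linear": [0,4.5,3.1],"rot": [0,0,0],"fingers": 40},{"linear": [0,3,0],"rot": [0,0,0],"fingers": 40},{"linear": [0,0,0],"rot": [0,0,0],"fingers": 40},{"linear": [0,0,0],"rot": [0,0,0],"fingers": 40},{"linear": [0,0,0],"rot": [0,0,0],"fingers": 40}]}}

```text
clock: 57.82
tool_pos: [459.0, -177.0, 133.3]
eef_rot: [-90.3, -0.6, -3.9]
force: [-0.4, 0.8, -0.0]
finger_gap: 34.0
```

Run:
```python
from h import *
s,p,R=st(); print(p,s["eef_rot"])
to(*tv(BX,BY,40,BYAW)); im,c=shot("wrist","w30")
G=[proj("wrist",[BX,BY,78],c)]; print(G)
```

```text
[ 458.98 -176.98  133.28] [-90.34  -0.62  -3.94]
lin cm [-0.83  9.32 -0.02] rot [0.34 0.06 0.62]
[array([308.93, 214.31])]
```

View pics/w30.png

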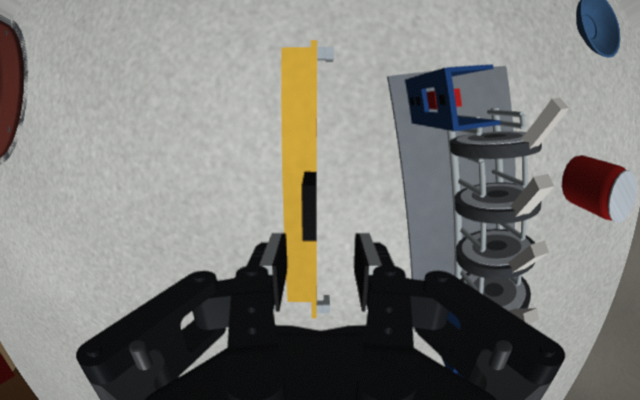

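>>> {"api": "carry_out", "payload": {"steps": [{"linear": [-0.8,0,0],"rot": [0.3,0,0.6],"fingers": 40},{"linear": [0,0,0],"rot": [0,0,0],"fingers": 40},{"linear": [0,3.0,0],"rot": [0,0,0],"fingers": 40},{"linear": [0,0,0],"rot": [0,0,0],"fingers": 40},{"linear": [0,0,0],"rot": [0,0,0],"fingers": 40},{"linear": [0,0,0],"rot": [0,0,0],"fingers": 40}]}}

```text
clock: 58.62
tool_pos: [452.9, -178.6, 106.8]
eef_rot: [-90.2, -0.5, -4.1]
force: [1.1, 0.6, 0.5]
finger_gap: 34.3
```

Run:
```python
from h import *
s,p,R=st(); print(p,s["eef_rot"])
to(*tv(BX,BY,40,BYAW)); im,c=shot("wrist","w31")
print(proj("wrist",[BX,BY,78],c))
```

```text
[ 452.88 -178.55  106.81] [-90.16  -0.47  -4.05]
lin cm [-0.18  6.68  0.14] rot [ 0.16 -0.05  0.47]
[318.07 226.08]
```

View pics/w31.png

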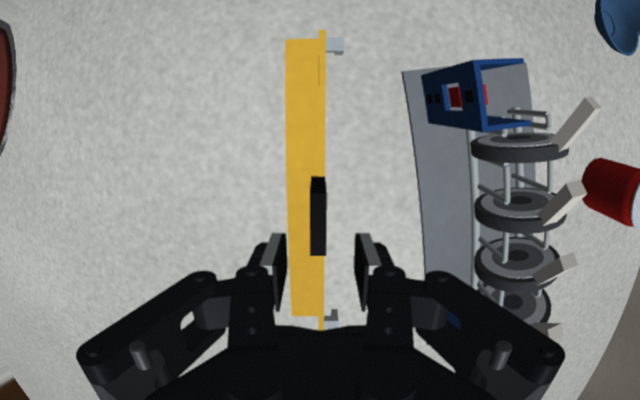

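>>> {"api": "carry_out", "payload": {"steps": [{"linear": [-0.1,2.0,0.1],"rot": [0.1,0,0.4],"fingers": 40},{"linear": [0,2.4,0],"rot": [0,0,0],"fingers": 40},{"linear": [0,2.0,0],"rot": [0,0,0],"fingers": 40},{"linear": [0,0,0],"rot": [0,0,0],"fingers": 40},{"linear": [0,0,0],"rot": [0,0,0],"fingers": 40},{"linear": [0,0,0],"rot": [0,0,0],"fingers": 40}]}}

```text
clock: 59.42
tool_pos: [456.5, -179.0, 45.9]
eef_rot: [-90.2, -0.7, -4.0]
force: [0.1, -0.3, 0.3]
finger_gap: 34.3
```

Run:
```python
from h import *
s,p,R=st(); print(p,s["eef_rot"],s["force"])
to(*tv(BX,BY,40,BYAW)); im,c=shot("wrist","w32")
```

```text
[ 456.5  -179.04   45.87] [-90.22  -0.67  -4.02] [ 0.1  -0.35  0.35]
lin cm [-0.5   0.58  0.15] rot [ 0.22 -0.02  0.67]
```

View pics/w32.png

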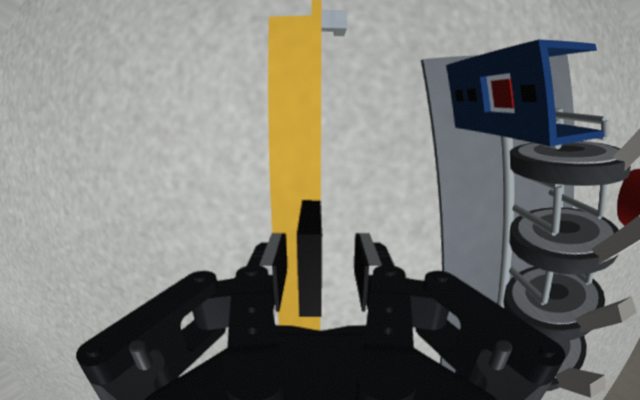

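>>> {"api": "carry_out", "payload": {"steps": [{"linear": [-0.5,0.5,0.1],"rot": [0.2,0,0.7],"fingers": 40},{"linear": [0,0,0],"rot": [0,0,0],"fingers": 40},{"linear": [0,0,0],"rot": [0,0,0],"fingers": 40},{"linear": [0,0,0],"rot": [0,0,0],"fingers": 40}]}}

```text
clock: 59.98
tool_pos: [451.8, -177.8, 41.4]
eef_rot: [-90.0, -0.0, -4.0]
force: [0.3, 0.0, 0.5]
finger_gap: 34.2
```

Run:
```python
from h import *
s,p,R=st(); print(p,s["eef_rot"],s["force"])
to(*tv(BX,BY,40,BYAW))
```

```text
[ 451.85 -177.76   41.4 ] [-90.03  -0.03  -4.01] [0.28 0.04 0.47]
lin cm [-0.02  0.14  0.06] rot [ 0.03 -0.01  0.03]
```

>>> {"api": "carry_out", "payload": {"steps": [{"linear": [0,0,0],"rot": [0,0,0],"fingers": 2},{"linear": [0,0,0],"rot": [0,0,0],"fingers": 2},{"linear": [0,0,0],"rot": [0,0,0],"fingers": 2},{"linear": [0,0,0],"rot": [0,0,0],"fingers": 2},{"linear": [0,0,0],"rot": [0,0,0],"fingers": 2}]}}

```text
clock: 60.6
tool_pos: [452.0, -177.9, 41.5]
eef_rot: [-90.0, -0.0, -4.0]
force: [-0.0, -0.3, 0.4]
finger_gap: 9.3
```

Run:
```python
from h import *
s,p,R=st(); print(p,s["eef_rot"],s["force"],s["finger_gap"])
x,y=rk(-65-40,0); to(*tv(x,y,100,RYAW)); print(x,y)
```

```text
[ 452.04 -177.87   41.51] [-90.04  -0.05  -4.01] [-0.02 -0.34  0.39] 9.261475905134542
lin cm [ 6.18 -5.84 -4.25] rot [  0.05 -10.51   0.05]
510.6749551539583 -224.5863374456302
```

>>> {"api": "carry_out", "payload": {"steps": [{"linear": [0,-1.5,0],"rot": [0,0,0],"fingers": 2},{"linear": [0,-2.5,0],"rot": [0,0,0],"fingers": 2},{"linear": [0,-2,0],"rot": [0,-5,0],"fingers": 2},{"linear": [1.5,0,-1.5],"rot": [0,-5.5,0],"fingers": 2},{"linear": [2,0,-1.5],"rot": [0,0,0],"fingers": 2},{"linear": [1,0,-1],"rot": [0,0,0],"fingers": 2},{"linear": [0,0,0],"rot": [0,0,0],"fingers": 2},{"linear": [0,0,0],"rot": [0,0,0],"fingers": 2},{"linear": [0,0,0],"rot": [0,0,0],"fingers": 2}]}}

```text
clock: 61.72
tool_pos: [495.0, -211.2, 105.0]
eef_rot: [-89.7, 0.5, 6.9]
force: [-0.5, -0.2, -3.8]
finger_gap: 9.4
```

Run:
```python
from h import *
s,p,R=st(); print(p,s["eef_rot"],s["force"],s["finger_gap"])
x,y=rk(-65-40,0); to(*tv(x,y,79,RYAW)); print(np.linalg.inv(rackT(RX,RY,RYAW))@[*p,1])
shot("wrist","w33");im,c=shot("scene","s33");crop(im,290,160,130,110,6,"pics/s33c.png")
```

```text
[ 495.   -211.21  105.05] [-89.75   0.53   6.89] [-0.49 -0.22 -3.79] 9.435071141417819
lin cm [ 1.42  2.58 -1.53] rot [-0.25  0.39 -0.54]
[-119.06   15.06  105.05    1.  ]
```

View pics/w33.png

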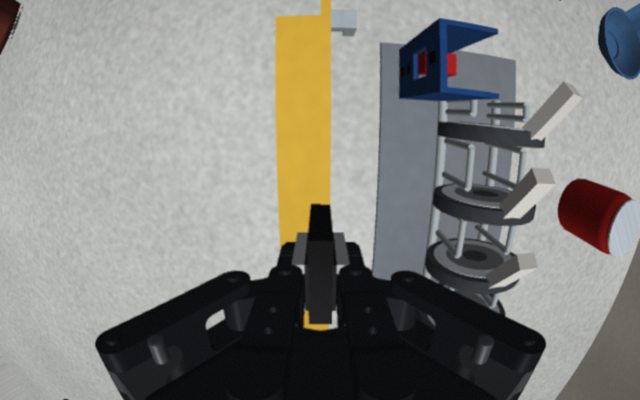

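View pics/s33c.png

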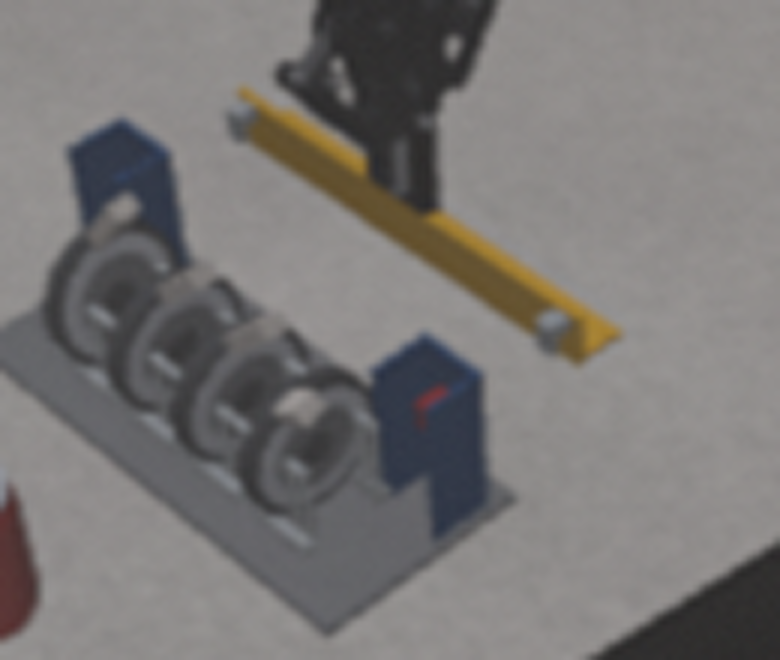

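>>> {"api": "carry_out", "payload": {"steps": [{"linear": [1.0,1.2,-1.2],"rot": [-0.2,0.4,-0.5],"fingers": 2},{"linear": [0.4,1.3,-0.3],"rot": [0,0,0],"fingers": 2},{"linear": [0,0,0],"rot": [0,0,0],"fingers": 2},{"linear": [0,0,0],"rot": [0,0,0],"fingers": 2},{"linear": [0,0,0],"rot": [0,0,0],"fingers": 2},{"linear": [0,0,0],"rot": [0,0,0],"fingers": 2}]}}

```text
clock: 62.58
tool_pos: [511.3, -225.1, 77.4]
eef_rot: [-89.9, 0.1, 6.5]
force: [0.0, -0.1, -3.5]
finger_gap: 9.8
```

Run:
```python
from h import *
s,p,R=st(); print(p,s["eef_rot"],s["force"],s["finger_gap"])
x,y=rk(-65-40,0); to(*tv(x,y,79,RYAW)); print(np.linalg.inv(rackT(RX,RY,RYAW))@[*p,1])
im,c=shot("wrist","w34");crop(im,380,60,160,110,5,"pics/w34c.png")
T=rackT(RX,RY,RYAW)
for y in(115-9,115+9):
  for z in(45,72): print("slot",proj("wrist",(T@[-60,y,z,1])[:3],c))
shot("scene","s34")
```

```text
[ 511.33 -225.09   77.35] [-89.92   0.07   6.47] [ 0.04 -0.14 -3.48] 9.81587710073005
lin cm [-0.06 -0.16  0.06] rot [-0.08 -0.03 -0.07]
[-104.41   -0.57   77.35    1.  ]
slot [398.72  46.83]
slot [412.08  36.35]
slot [398.03  17.65]
slot [410.88   2.92]
```

View pics/w34c.png

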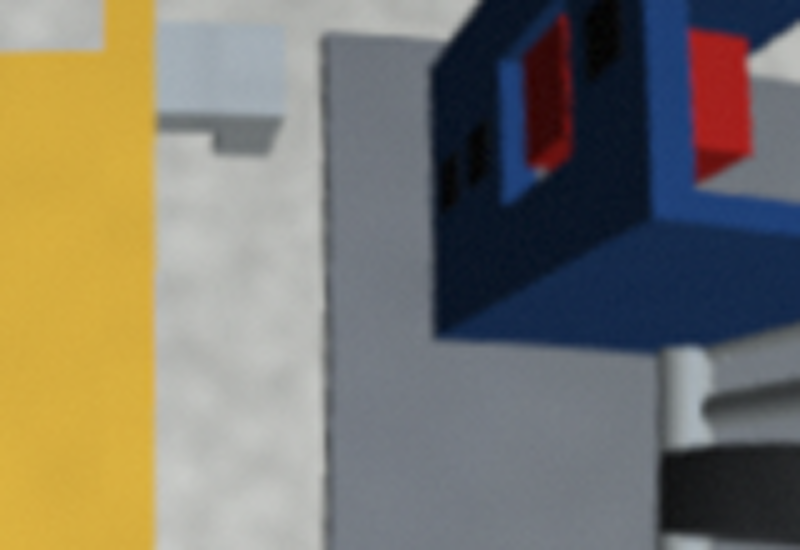

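Run:
```python
from h import *
im,c=load("w34"); T=np.linalg.inv(rackT(RX,RY,RYAW))
for z in(65.9,):
  for uv in[(331.6,27.4),(356.2,27.4),(331.6,9.6),(357,9.6)]:
    print("hook",uv,(T@[*onz("wrist",uv,z,c),1])[:3])
# web top front edge at z=35.9+32
for uv in[(330.8,40),(331,100)]: print("web",(T@[*onz("wrist",uv,67.9,c),1])[:3])
for uv,z in[((400,46),45),((414.4,37),72),((400.4,17),45),((413.6,7.4),72)]: print("slot",(T@[*onz("wrist",uv,z,c),1])[:3])
```

```text
hook (331.6, 27.4) [-98.89 110.07  65.9 ]
hook (356.2, 27.4) [-86.74 110.39  65.9 ]
hook (331.6, 9.6) [-98.83 119.78  65.9 ]
hook (357, 9.6) [-86.2  120.16  65.9 ]
web [-99.38 102.92  67.9 ]
web [-99.35  72.85  67.9 ]
slot [-59.24 106.56  45.  ]
slot [-58.82 105.78  72.  ]
slot [-58.57 124.55  45.  ]
slot [-58.69 121.67  72.  ]
```

>>> {"api": "carry_out", "payload": {"steps": [{"linear": [0.8,-0.2,0],"rot": [0,0,0],"fingers": 2},{"linear": [1.0,0,0],"rot": [0,0,0],"fingers": 2},{"linear": [0.5,0,0],"rot": [0,0,0],"fingers": 2},{"linear": [0,0,0],"rot": [0,0,0],"fingers": 2},{"linear": [0,0,0],"rot": [0,0,0],"fingers": 2},{"linear": [0,0,0],"rot": [0,0,0],"fingers": 2}]}}

```text
clock: 63.42
tool_pos: [536.4, -221.9, 79.7]
eef_rot: [-89.9, 0.0, 6.5]
force: [-0.2, 0.7, -3.4]
finger_gap: 9.4
```

Run:
```python
from h import *
s,p,R=st(); print(p,s["eef_rot"],s["force"],s["finger_gap"])
print(np.linalg.inv(rackT(RX,RY,RYAW))@[*p,1])
x,y=rk(-64.5,0); to(*tv(x,y,79,RYAW))
im,c=shot("wrist","w35");crop(im,370,60,140,110,5,"pics/w35c.png")
```

```text
[ 536.38 -221.86   79.72] [-89.93   0.02   6.52] [-0.19  0.72 -3.42] 9.355564882095642
[-79.15  -0.21  79.72   1.  ]
lin cm [1.46 0.07 0.02] rot [-0.07  0.02 -0.02]
```

View pics/w35c.png

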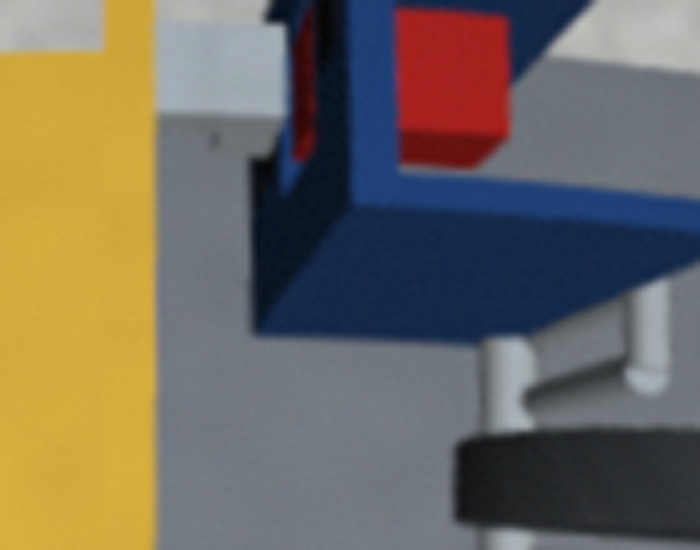

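>>> {"api": "carry_out", "payload": {"steps": [{"linear": [0.6,0,0],"rot": [0,0,0],"fingers": 2},{"linear": [0.5,0,0],"rot": [0,0,0],"fingers": 2},{"linear": [0.3,0,0],"rot": [0,0,0],"fingers": 2},{"linear": [0,0,0],"rot": [0,0,0],"fingers": 2},{"linear": [0,0,0],"rot": [0,0,0],"fingers": 2},{"linear": [0,0,0],"rot": [0,0,0],"fingers": 2}]}}

```text
clock: 64.22
tool_pos: [545.4, -221.1, 79.2]
eef_rot: [-89.8, 0.7, 6.4]
force: [-4.1, -0.9, -1.8]
finger_gap: 9.4
```

Run:
```python
from h import *
s,p,R=st(); print(p,s["eef_rot"],s["force"],s["moment"],s["finger_gap"])
print(np.linalg.inv(rackT(RX,RY,RYAW))@[*p,1])
x,y=rk(-64.5,0); to(*tv(x,y,79,RYAW))
im,c=shot("wrist","w36");crop(im,370,60,140,110,5,"pics/w36c.png")
```

```text
[ 545.4  -221.06   79.15] [-89.77   0.65   6.41] [-4.09 -0.91 -1.79] [-0.07  0.79  0.06] 9.422871093840165
[-70.1   -0.43  79.15   1.  ]
lin cm [0.56 0.01 0.04] rot [-0.23 -0.09 -0.65]
```

View pics/w36c.png

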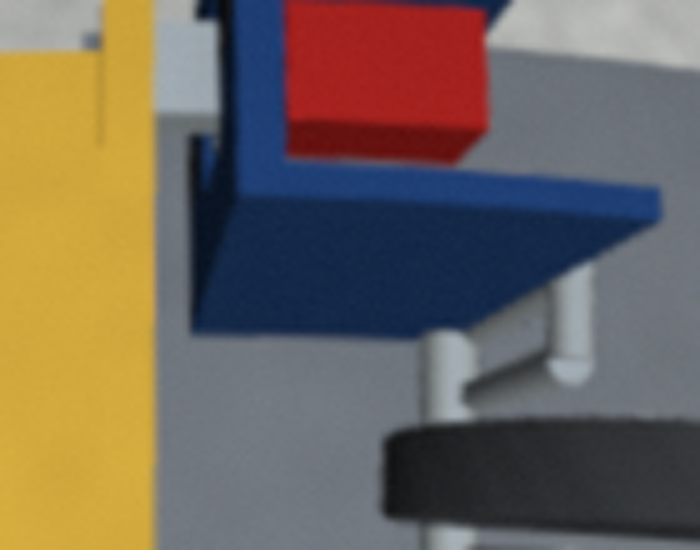

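>>> {"api": "carry_out", "payload": {"steps": [{"linear": [0.5,0,0],"rot": [-0.2,0,-0.6],"fingers": 2},{"linear": [0.4,0,0],"rot": [0,0,0],"fingers": 2},{"linear": [0.2,0,0],"rot": [0,0,0],"fingers": 2},{"linear": [0.1,0,0],"rot": [0,0,0],"fingers": 2},{"linear": [0.1,0,0],"rot": [0,0,0],"fingers": 2}]}}

```text
clock: 64.9
tool_pos: [552.2, -220.3, 78.4]
eef_rot: [-89.8, 0.9, 6.6]
force: [-4.2, -0.6, -0.2]
finger_gap: 9.3
```

Run:
```python
from h import *
s,p,R=st(); print(p,s["eef_rot"],s["force"],s["moment"],s["finger_gap"])
print(np.linalg.inv(rackT(RX,RY,RYAW))@[*p,1])
x,y=rk(-64,0); to(*tv(x,y,79,RYAW))
im,c=shot("wrist","w37");crop(im,370,60,140,110,5,"pics/w37c.png")
im,c=shot("scene","s37");crop(im,275,165,120,100,6,"pics/s37c.png")
```

```text
[ 552.23 -220.35   78.4 ] [-89.81   0.86   6.56] [-4.23 -0.62 -0.25] [-0.01  1.27  0.16] 9.29760938527597
[-63.23  -0.49  78.4    1.  ]
lin cm [-0.08 -0.06  0.05] rot [-0.19  0.06 -0.86]
```

View pics/w37c.png

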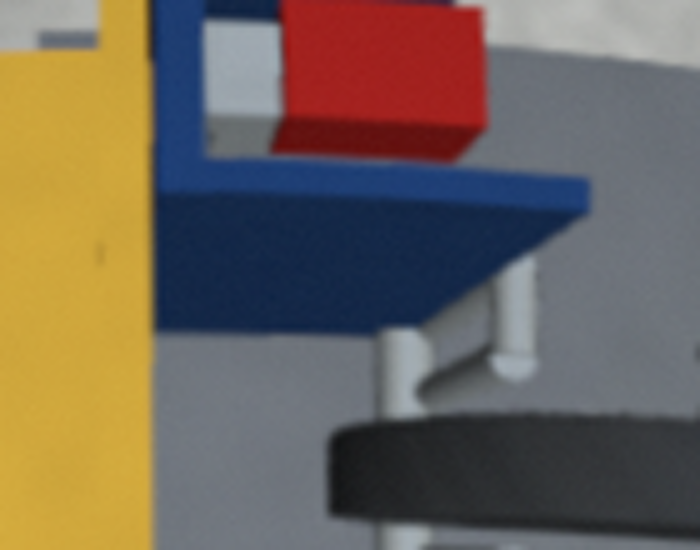

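View pics/s37c.png

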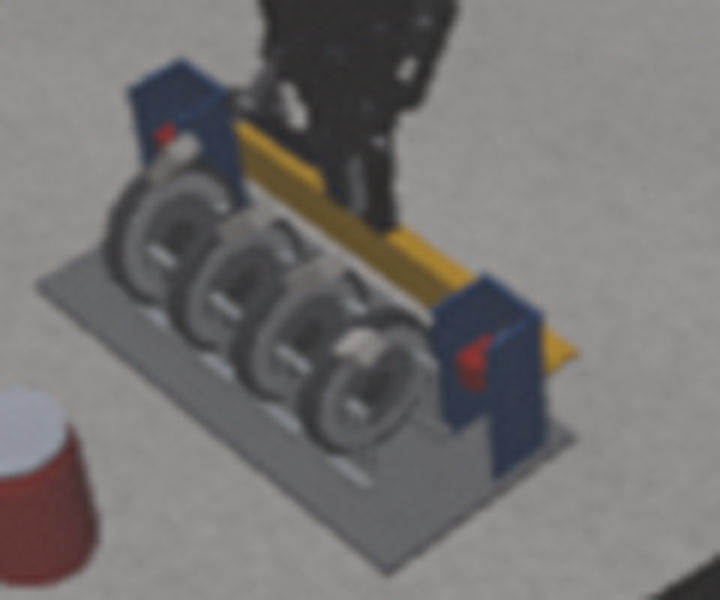

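>>> {"api": "carry_out", "payload": {"steps": [{"linear": [0.1,0.4,0],"rot": [0,0,-0.4],"fingers": 2},{"linear": [0.1,0.4,0],"rot": [0,0,0],"fingers": 2},{"linear": [0.1,0.4,0],"rot": [0,0,0],"fingers": 2},{"linear": [0.1,0.3,0],"rot": [0,0,0],"fingers": 2},{"linear": [0.1,0,0],"rot": [0,0,0],"fingers": 2}]}}

```text
clock: 65.62
tool_pos: [552.6, -220.4, 64.7]
eef_rot: [-89.7, 1.0, 6.8]
force: [-5.4, -1.1, -3.2]
finger_gap: 9.2
```

Run:
```python
from h import *
s,p,R=st(); print(p,s["eef_rot"],s["force"],s["moment"],s["finger_gap"])
print(np.linalg.inv(rackT(RX,RY,RYAW))@[*p,1])
im,c=shot("wrist","w38");crop(im,370,60,140,110,5,"pics/w38c.png")
im,c=shot("scene","s38");crop(im,275,165,120,100,6,"pics/s38c.png")
```

```text
[ 552.56 -220.43   64.69] [-89.72   1.05   6.76] [-5.37 -1.12 -3.17] [-0.49  1.2   0.05] 9.191145704634312
[-62.91  -0.61  64.69   1.  ]
```

View pics/w38c.png

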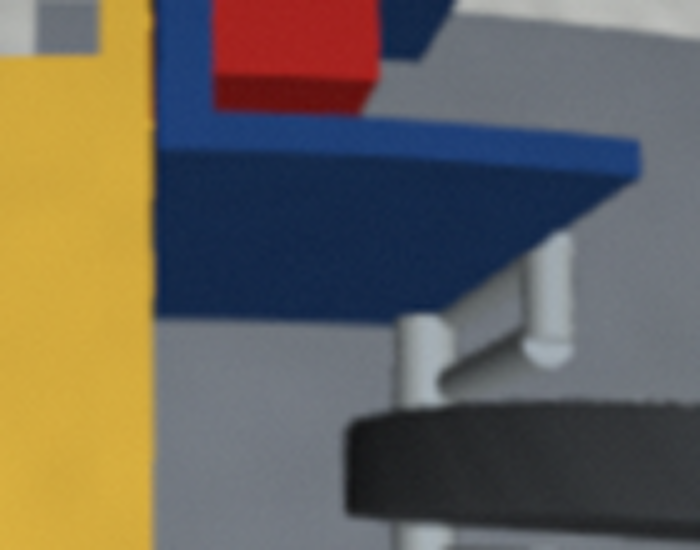

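View pics/s38c.png

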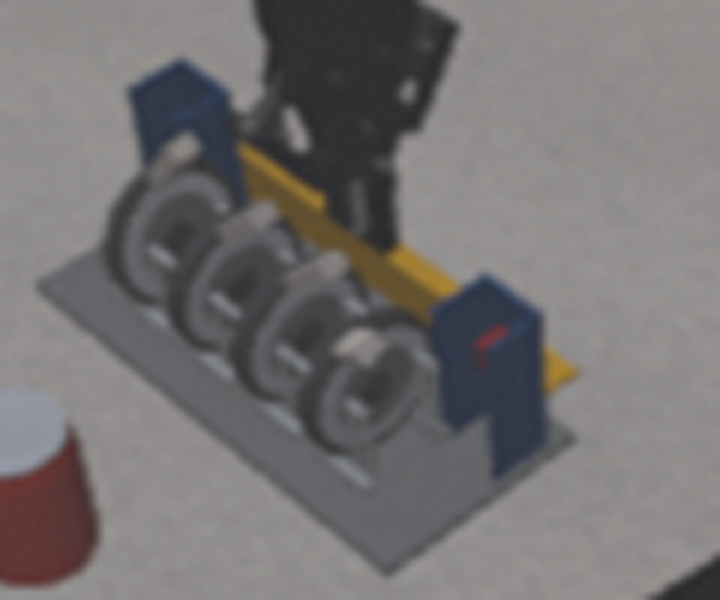

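>>> {"api": "carry_out", "payload": {"steps": [{"linear": [0,0.2,0],"rot": [0,0,0],"fingers": 2},{"linear": [0,0.2,0],"rot": [0,0,0],"fingers": 2},{"linear": [-0.05,0,0],"rot": [0,0,0],"fingers": 2}]}}

```text
clock: 66.1
tool_pos: [552.5, -220.5, 65.0]
eef_rot: [-89.8, 1.0, 6.9]
force: [-3.9, -0.5, -5.2]
finger_gap: 9.6
```

Run:
```python
from h import *
s,p,R=st(); print(p,s["eef_rot"],s["force"],s["moment"],s["finger_gap"])
print(np.linalg.inv(rackT(RX,RY,RYAW))@[*p,1])
```

```text
[ 552.48 -220.54   64.99] [-89.76   0.98   6.86] [-3.89 -0.51 -5.19] [-0.39  0.64  0.04] 9.555431196680873
[-63.01  -0.71  64.99   1.  ]
```

>>> {"api": "carry_out", "payload": {"steps": [{"linear": [0,0.3,0],"rot": [0,0,0],"fingers": 2}]}}

```text
clock: 66.22
tool_pos: [552.5, -220.5, 64.4]
eef_rot: [-89.7, 1.0, 6.9]
force: [-11.5, 4.1, 25.3]
finger_gap: 9.6
```

>>> {"api": "carry_out", "payload": {"steps": [{"linear": [0,0.4,0],"rot": [0,0,0],"fingers": 2}]}}

```text
clock: 66.35
tool_pos: [552.5, -220.5, 64.4]
eef_rot: [-89.7, 0.9, 6.9]
force: [-13.0, 6.0, 28.3]
finger_gap: 9.1
```

>>> {"api": "carry_out", "payload": {"steps": [{"linear": [0,0.4,0],"rot": [0,0,0],"fingers": 2}]}}

```text
clock: 66.47
tool_pos: [552.5, -220.5, 64.4]
eef_rot: [-89.7, 0.9, 6.9]
force: [-12.0, 3.8, 21.6]
finger_gap: 9.5
```

>>> {"api": "carry_out", "payload": {"steps": [{"linear": [0,0,0],"rot": [0,0,0],"fingers": 2},{"linear": [0,0,0],"rot": [0,0,0],"fingers": 25},{"linear": [0,0,0],"rot": [0,0,0],"fingers": 25},{"linear": [0,0,0],"rot": [0,0,0],"fingers": 25},{"linear": [0,-1,0],"rot": [0,0,0],"fingers": 25},{"linear": [0,-3,0],"rot": [0,0,0],"fingers": 25},{"linear": [0,-4,0],"rot": [0,0,0],"fingers": 25},{"linear": [-2,-5,0],"rot": [0,0,0],"fingers": 25},{"linear": [-4,-3,0],"rot": [0,0,0],"fingers": 25},{"linear": [-2,0,-4],"rot": [0,0,0],"fingers": 25},{"linear": [0,0,0],"rot": [0,0,0],"fingers": 25},{"linear": [0,0,0],"rot": [0,0,0],"fingers": 25}]}}

```text
clock: 67.97
tool_pos: [491.2, -271.1, 238.3]
eef_rot: [-90.4, -0.9, 7.2]
force: [-0.6, -0.4, -0.2]
finger_gap: 21.8
```

Run:
```python
from h import *
s,p,R=st(); print(p,s["eef_rot"],s["force"])
shot("wrist","w40");im,c=shot("scene","s40");crop(im,275,165,120,100,6,"pics/s40c.png")
im,c=shot("top","t40");crop(im,400,205,130,100,6,"pics/t40c.png")
```

```text
[ 491.16 -271.08  238.33] [-90.38  -0.94   7.23] [-0.64 -0.44 -0.2 ]
```

View pics/w40.png

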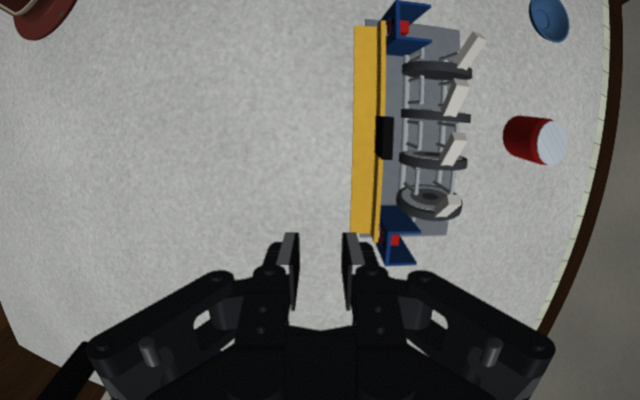

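View pics/s40c.png

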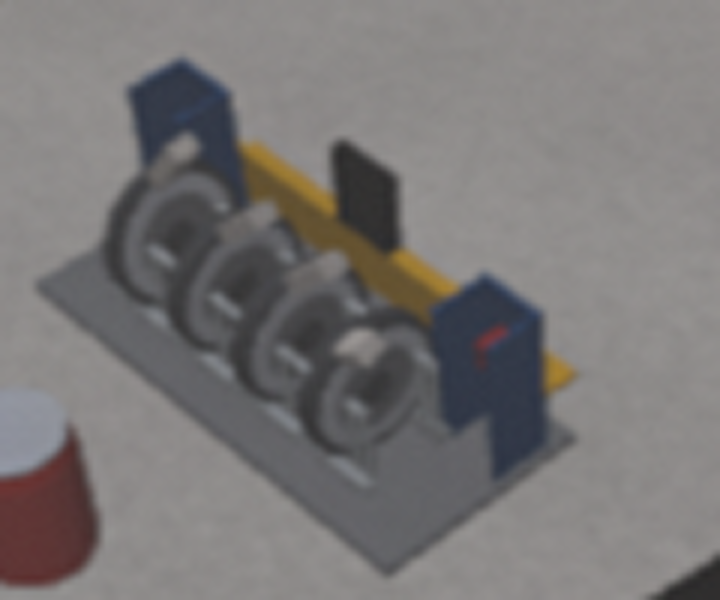

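View pics/t40c.png

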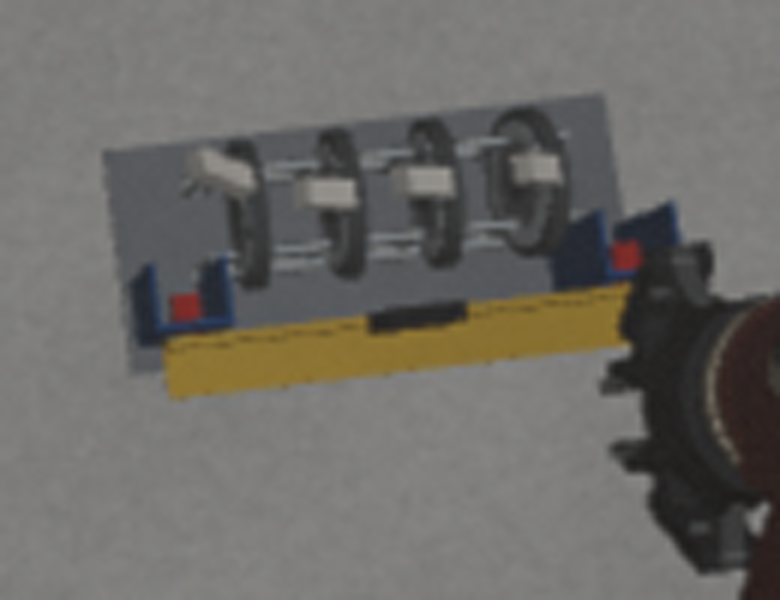

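```bash
cat >> h.py <<'E'
def fitplate(tag,nm,gap,k,win,out,leans,px=(0,0,1)):
    im,c=load(tag); u0,v0,w,h=win
    T=rackT(RX+1,RY,RYAW)
    I=cv2.resize(im[v0:v0+h,u0:u0+w],None,fx=k,fy=k,interpolation=cv2.INTER_CUBIC)
    for lean,col in leans:
        a=np.radians(lean)
        Rp=T[:3,:3]@Ro.from_rotvec([a,0,0]).as_matrix()@np.stack([[0,0,1.],[1,0,0],[0,1,0]],1)
        C=(T@np.array([0,-75+50*gap,48,1]))[:3]
        for zz in(5,-5):
            pts=np.array([(proj(nm,C+Rp@[40*np.cos(t),40*np.sin(t),zz],c)-(u0,v0))*k for t in np.linspace(0,2*np.pi,60)])
            cv2.polylines(I,[pts.round().astype(np.int32)],True,col,1,cv2.LINE_AA)
    cv2.imwrite(out,I)
E
python3 - <<'E'
from h import *
fitplate("w40","wrist",0,8,(385,175,90,65),"pics/f0.png",[(0,(0,255,0)),(10,(0,0,255))])
fitplate("t40","top",0,12,(405,175,50,50),"pics/f1.png",[(0,(0,255,0)),(10,(0,0,255))])
E
```

```text
(no output)
```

View pics/f0.png

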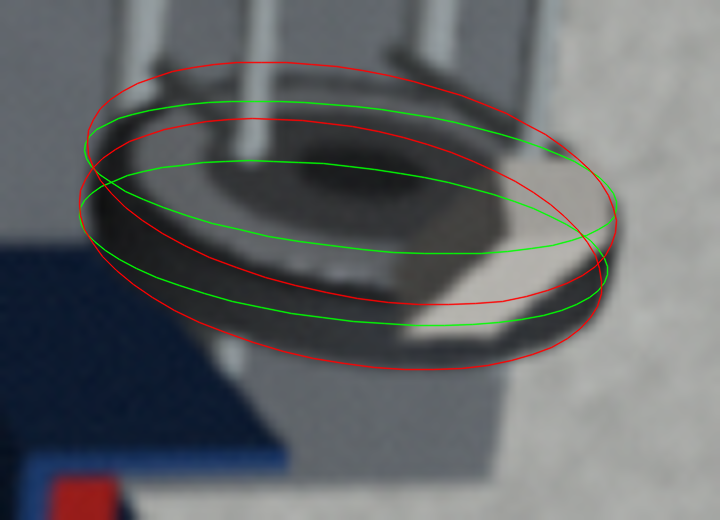

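View pics/f1.png

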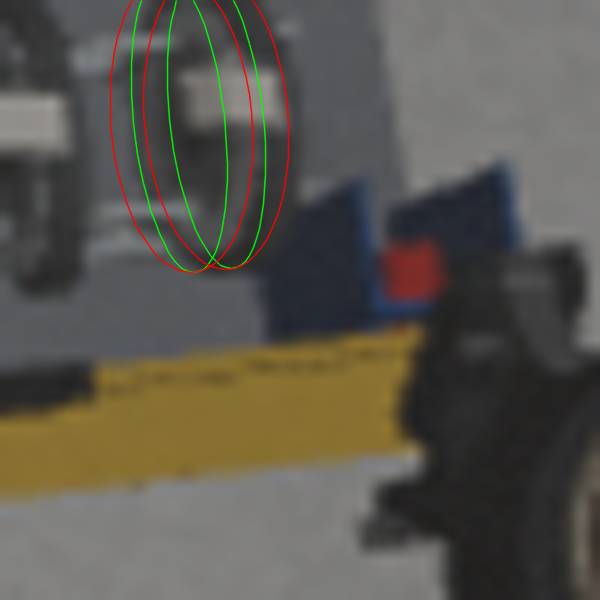

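Run:
```python
from h import *
capture("top")
for t in("can","driver","dish"): print(t,[ (round(r["confidence"],2),np.round(r["box"])) for r in look_for(t,"top")[:1]])
print(hand_in())
```

```text
can [(0.69, array([389., 143.,  24.,  20.]))]
driver [(0.5, array([252., 156.,  30.,  13.]))]
dish [(0.87, array([333., 137.,  23.,  25.]))]
the job is handed in; nothing more can be done
None
```

All four heater plates stand in their own gaps of the rack. The yellow bar is hooked into both posts, pressed down until it stopped, and let go, and the job is handed in at about 68 s.

- **Plates:** the last pictures show all four upright in the hoops. The one in the first gap leans about 7° (0.13 rad), inside the 0.3 rad limit.
- **Bar:** I reckon its underside at 22.9 mm and its sideways offset at about 1 mm, from the tool readings just before release. Its reference point was at about x = -59 mm, near the upper limit of -56. I did not measure the bar again after letting go, but it looked unchanged.
- **Latches:** in the final pictures both red latches look sprung back out over the tabs. The right one is seen only from above.
- **Bystanders:** the tin, screwdriver and dish are within 1 pixel (about 3 mm) of where they were at the start. The gripper was clear of everything.
- **Disagreements along the way:** the hoops and posts sit about 10 mm further from the robot than the middle of the grey base, so I worked from the hoops and posts. The cameras differed by about 2 mm, and the top camera by up to 3 mm for plates.

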